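# Load two slide trays into the spring-loaded feed magazine

### The arm

A 7-joint arm with a two-finger parallel gripper is mounted at the origin on a cart in front of the work surface, level with it; the furniture and walls round the work are solid. World frame = base frame: x ahead of the robot, y to its left, z up, the work surface at z = 0. Lengths are in m, angles in rad, forces in N, time in s.
With the tool pointing down it reaches from about 0.425 to 0.925 m from the base axis. Payload 6.8 kg.
Tool frame: the origin (TCP) lies on the mounting face of the last link; the fingertips stand 173 mm ahead of it and the grasp point (between the pads) lies 155 mm ahead of it; z points along the fingers, y is the direction in which the jaws open and shut (so a half turn about z gives the same grasp; the last joint's range is limited). The gripper opens to 85 mm and grips with 20 to 120 N. Pads are 22 mm wide; open, the fingers measure 114 mm over their backs; the gripper's body (76 mm by 85 mm) begins 54 mm behind the grasp point. The pads swing forward as they close: fully open they stand 13 mm farther back than shut.
Start: joints at [1.018, 0.477, 0.022, 1.555, -0.011, 1.109, -0.083], TCP at [0.29, -0.609, 0.405] pointing down, gripper open.
Joint ranges: [-2.96, 2.96], [-0.34, 2.1], [-1.41, 1.46], [0.24, 2.44], [-1.37, 4.51], [0.17, 1.92], [-2.96, 2.96]. Speed limits (rad/s): [2.39, 2.39, 3.14, 3.14, 3.14, 3.14, 3.14].

### API

Orientations are given as a unit quaternion [w, x, y, z].
In Python, from station import sensors, read_camera, bot gives the robot as it stands. The module is installed in compiled form; this text tells all that it offers.
- The arm moves only by the tool play_rows, never from a script. Its argument "commands" is a list of rows, each a list of 4 numbers: the shift along the tool's x, y, z in m, then the turn about the tool's z in degrees. A call has 1 to 20 rows; each row shifts and turns the commanded pose from where the row before left it, along the tool's axes as they then stand; what a row does not reach is not made up. A row lasts 1/10 s, in which the tool goes at most 50 mm and 8.59 degrees, less where a joint would pass 70% of its speed; a pose out of reach is approached as far as the arm can. A call with a gripper value outside its range is refused whole. "claw" is the finger opening in m, from 0 to 0.0854, set as the call begins (left out, the last holds). The fingers move at their own pace and stop on an object; "force" is the grip in N (left out, the last holds). Time passes only in rows, so rows that do not move let the fingers close. It gives the time, the measured TCP pose, the force and the opening at its end, in the units of the state.
- sensors.get_obs(): the state, without advancing time (a new reading comes with each control period).
- read_camera(name): name is "scene" or "top" or "wrist"; returns a dict with "frame" (420x560x3 uint8, blue, green, red), "depth" (420x560 float32, m along the optical axis (not along the pixel's ray), 0 where there is no reading), "fx", "fy", "cx", "cy" (pixels), "distortion" ([k1, k2, p1, p2, k3] as OpenCV has them; the pictures are not rectified), "rvec" (rotation vector, rad) and "tvec" (3), from world to camera coordinates, as OpenCV has them; the wrist camera has in their place "T_tool_cam" (4x4, takes a point from camera to tool coordinates, whose origin is the TCP and whose axes are the flange's). Camera axes: x right, y down, z forward; pixel columns grow to the right and rows downward; lengths in m; the calibration is good to about 2 mm. A picture is of the moment at which its call begins: read the wrist's pose just before it.
- bot.hand_in(): hands the job in, once; it reports no verdict.
The state is a dict: "t": time; "q": joint angles; "joint_vel": joint speeds; "joint_torque": joint torques, N m; "eef_pos": TCP position; "tool_rot": TCP orientation; "contact_force": force on the tool from outside, world axes, zero at the start; "torque": the same for the moment, N m; "gripper_width": opening from 0.0 (shut) to 1.0 (fully open).
Only numpy, scipy, OpenCV 4.12 (cv2) and the standard library are available. Lean on these libraries where they do the work, as an engineer would, in place of code of your own. Each camera call takes 0.05 s, during which the arm holds its last target.

### The job

Load the two slide trays into the scanner's spring magazine, the blue-gripped one first and the orange-gripped one on top of it: set each tray on the follower in front of the retaining lips, grip rib towards the open front, press it down against the spring until its deck is lower than the lips, push it fully back against the rear wall so that the lips catch it, and let go before you fetch the next. Keep the trays level, since the slides lie loose on them, and leave the jar, bottle, timer and marker where they are.

Things in the scene. Friction and masses are not known exactly. Their poses are not given: they have to be found in the camera images.
- magazine: Fixed open-topped aluminium box on a dark 176 x 114 mm base plate. Origin: centre of the underside; x to its rear (away from the robot at yaw 0), z up; yaw within 0.3 rad. Well inside 146 mm long (x -73 to +73 mm), 90 mm wide (2 mm play each side of a tray). Walls 6 mm; front wall and front part of the side walls 71 mm high, rear wall and last 34 mm of the side walls 90 mm
- entry (a point): centre of the free opening in front of the lips, at x -14, y 0, z 86 mm in the magazine's frame: a tray goes down with its centre over this point (4 mm play fore and aft) and its x along the magazine's x
- home (a point): at x +18, y 0, z 86 mm in the magazine's frame, 32 mm behind entry: where the centre of the deck's top is when a tray is fully back against the rear wall and pressed up to the lips; tray origin then 30 mm lower, the tray beneath another 30 mm lower
- lips (a point): midway between the two steel lips, at x +59, y 0, z 86 mm in the magazine's frame, level with their underside. Lips 4 mm thick; they overhang the well by 9 mm from its left and right side along its rear 28 mm (x +45 to +73 mm)
- follower (a joint): yellow plate (143 x 86 mm) in the well, guided level; value: how far it is pressed down (m). At 0 its top is 4 mm under the lips' underside (82 mm up); end stop 0.070. Spring 2.2 N + 110 N/m: about 5 N with one tray under the lips (0.026), 8.4 N with two (0.056). Decks pressed about 6 mm below the lips' underside slide in freely
- blue_tray: white slide tray with blue grip rib, 110 x 86 mm, 52 mm high with the rib, 0.08 to 0.15 kg. Origin: centre of underside; x from the ribbed front to the rear end, z up. Deck 5 mm, its top at z 30 mm, on two 4.5 mm side skirts, hollow between, so trays nest at 30 mm pitch. On the table, front towards the robot, yaw within 0.4 rad; which tray is left varies
- blue_grip (a point): centre of the top of the blue grip rib, x -31, y 0, z 52 mm in the tray's frame. Rib 12 mm wide (y), 38 mm long (x), 22 mm high above the deck; pinch it across y from above
- orange_tray: the same tray with an orange grip rib; origin, axes and sizes as the blue one's
- orange_grip (a point): centre of the top of the orange grip rib; as blue_grip
- microscope: white and black microscope, fixed, to the right of the work, between it and the robot's starting side; under 0.45 m high, footprint about 0.40 x 0.25 m, its stage (0.2 m up) and eyepieces reach towards the robot: swing the hand over it or round it. Origin: on the table under its middle
- staining_jar: staining jar with white screw lid, 52 x 52 x 86 mm; bystander; origin centre of the underside
- amber_bottle: amber reagent bottle with black cap, 34 mm across, 78 mm high; bystander; origin centre of the underside
- timer: white bench timer, 58 x 62 x 20 mm; bystander; origin centre of the underside
- red_marker: red marker pen lying near the table's front edge, 118 mm long, 13 mm thick; bystander; origin centre of the underside

How it is judged:
On the way:
1. the blue tray alone is in the magazine, fully back, held down by the lips, and let go (x of blue_tray in the frame of magazine between 0.012 and 0.024 m and y of blue_tray in the frame of magazine between -0.005 and 0.005 m and z of blue_tray in the frame of magazine between 0.052 and 0.06 m and x of blue_grip in the frame of magazine below 0 m and angle between the x axis of blue_tray and the x axis of magazine, either way round below 0.08 rad and angle between the z axis of blue_tray and the z axis of magazine, either way round below 0.05 rad and horizontal distance between orange_tray and magazine above 0.08 m and contact force between blue_tray and the fingers below 0.1 N), for 0.2 s.
At the end, for the whole second after the job is handed in: Both trays in the magazine, rib end to the front, level (0.05 rad) and in line with it (0.08 rad), within 6 mm of fully back; orange on top, its deck against the underside of the lips, blue 30 mm lower (heights within 4 mm); released and at rest (x of blue_tray in the frame of magazine between 0.012 and 0.024 m and y of blue_tray in the frame of magazine between -0.005 and 0.005 m and z of blue_tray in the frame of magazine between 0.022 and 0.03 m and x of each of blue_grip, orange_grip in the frame of magazine below 0 m and angle between the x axis of each of blue_tray, orange_tray and the x axis of magazine, either way round below 0.08 rad and angle between the z axis of each of blue_tray, orange_tray and the z axis of magazine, either way round below 0.05 rad and x of orange_tray in the frame of magazine between 0.012 and 0.024 m and y of orange_tray in the frame of magazine between -0.005 and 0.005 m and z of orange_tray in the frame of magazine between 0.052 and 0.06 m and linear speed of each of blue_tray, orange_tray below 0.02 m/s); the robot touches nothing.
It fails at once if the jar, bottle, timer or marker is moved more than 30 mm (distance of any of staining_jar, amber_bottle, timer, red_marker from where it was at the start of the episode above 0.03 m).
It fails at once if a tray is tilted more than 0.35 rad (20 degrees) (angle between any of blue_tray, orange_tray's own z axis and vertical above 0.35 rad).
It also fails if it takes over 72 s, if anything falls off the work surface, if the arm or the gripper's body presses on something with over 40 N, if the wrist force passes 120 N, or if a joint passes its speed limit or range.

## Working session

There is one attempt and no reset: what is moved stays moved. The work goes in short steps, Python scripts to look and compute and a tool call to move; the robot and the scene stay as the last step left them, time stands still between calls to the robot, and variables do not carry over. Pictures are saved under pics/ and viewed, and the job is handed in when it is done.

Besides the shell and the picture viewer there is one more tool, called after "Emit:" as name(argument=value, ...) on one line, values as JSON. play_rows: Moves the arm, as the interface text tells. Its arguments: {"type":"object","properties":{"commands":{"type":"array"},"claw":{"type":"number"},"force":{"type":"number"}},"required":["commands"]}

```bash
mkdir -p pics
python3 - <<'E'
from station import sensors, read_camera, bot
import cv2, numpy as np, pickle
print(sensors.get_obs())
for n in ("scene","top"):
    c=read_camera(n); pickle.dump(c,open(f"{n}0.pkl","wb"))
    cv2.imwrite(f"pics/{n}0.png",c["frame"])
    print(n,{k:v for k,v in c.items() if k not in("frame","depth")})
E
```

```text
{'t': 0.0, 'q': array([ 1.01790106,  0.47780119,  0.02235105,  1.55643687, -0.01147639,
        1.1092506 , -0.08313147]), 'joint_vel': array([ 0.0001053 , -0.00188124,  0.00024503,  0.00119962,  0.00066946,
        0.00109427,  0.0003388 ]), 'joint_torque': array([ 2.22103654e-04, -5.96451008e+01,  1.60784416e+00, -2.81195498e+01,
        1.24150506e-02,  9.37651290e-03,  3.07658991e-05]), 'eef_pos': array([ 0.29032158, -0.60908419,  0.40373107]), 'tool_rot': array([-8.41308492e-04,  9.75372049e-01,  2.20564243e-01, -2.70847295e-04]), 'contact_force': array([-0.39821613,  0.03133017, -0.19922595]), 'torque': array([0.00491154, 0.0062172 , 0.03091608]), 'gripper_width': 0.9968249113056761}
scene {'fx': 488.43641443501065, 'fy': 488.43641443501065, 'cx': 282.70034546880345, 'cy': 207.71342692674625, 'distortion': array([-0.17877129,  0.        ,  0.        ,  0.        ,  0.        ]), 'rvec': array([ 1.02514404, -2.23311028,  1.18349231]), 'tvec': array([0.41952497, 0.25897033, 0.87396931])}
top {'fx': 458.73660253272215, 'fy': 458.73660253272215, 'cx': 268.10047884510516, 'cy': 211.982921257438, 'distortion': array([-0.09823086,  0.        ,  0.        ,  0.        ,  0.        ]), 'rvec': array([ 2.05988685, -2.16558131,  0.22551436]), 'tvec': array([0.12278238, 0.53623731, 1.3139674 ])}
```

View pics/scene0.png

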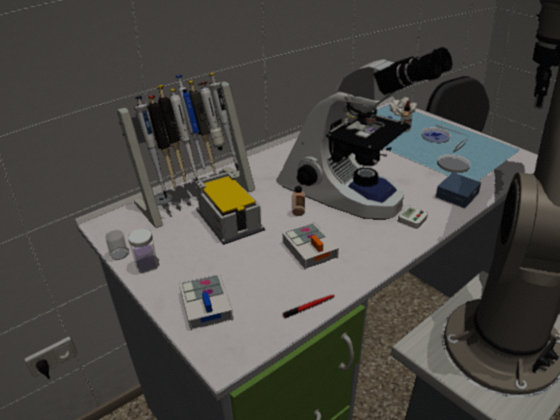

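View pics/top0.png

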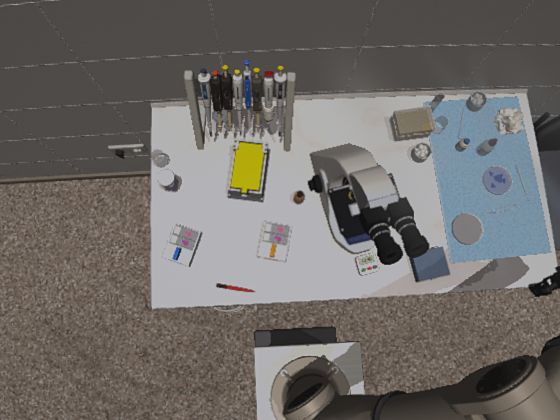

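The scene picture shows the blue tray (205,300), the orange tray (310,245) and the magazine with its yellow follower (230,195). The top picture shows the same three at (182,245), (274,240) and (248,170). The rack stands behind the magazine and the microscope is to its right.

```bash
cat > h.py <<'E'
import cv2, numpy as np, pickle
from scipy.spatial.transform import Rotation as R
def cloud(c, T=None):
    d=c["depth"]; h,w=d.shape
    K=np.array([[c["fx"],0,c["cx"]],[0,c["fy"],c["cy"]],[0,0,1]])
    uv=np.stack(np.meshgrid(np.arange(w),np.arange(h)),-1).reshape(-1,1,2).astype(np.float64)
    n=cv2.undistortPointsIter(uv,K,c["distortion"],None,None,(3,50,1e-10)).reshape(-1,2)
    z=d.reshape(-1)
    p=np.c_[n*z[:,None],z]
    if T is None:
        Rm=cv2.Rodrigues(c["rvec"])[0]; p=(p-c["tvec"])@Rm
    else:
        p=p@T[:3,:3].T+T[:3,3]
    p[z<=0]=np.nan
    return p.reshape(h,w,3)
def wristT(c,o):
    T=np.eye(4); q=o["tool_rot"]; T[:3,:3]=R.from_quat([q[1],q[2],q[3],q[0]]).as_matrix(); T[:3,3]=o["eef_pos"]
    return T@c["T_tool_cam"]
def rect(xy):
    r=cv2.minAreaRect(xy.astype(np.float32)); return r
E
python3 - <<'E'
from h import *
for n in("top","scene"):
    c=pickle.load(open(n+"0.pkl","rb")); P=cloud(c); hsv=cv2.cvtColor(c["frame"],cv2.COLOR_BGR2HSV).astype(int)
    H,S,V=[hsv[...,i] for i in range(3)]
    x,y,z=[P[...,i] for i in range(3)]
    ws=(x>.3)&(x<1.1)&(abs(y)<.6)
    def show(name,m):
        p=P[m]; 
        if len(p)<5: print(n,name,len(p));return
        r=cv2.minAreaRect((p[:,:2]*1000).astype(np.float32)); print(n,name,len(p),"med",np.median(p,0).round(4),"rect",np.round(r[0],1),np.round(r[1],1),round(r[2],1))
    show("table",ws&(abs(z)<.01)&(V>120))
    show("yellow",ws&(H>22)&(H<34)&(S>180)&(V>90)&(z<.15)&(z>.05))
    show("blue",ws&(H>100)&(H<125)&(S>150)&(z>.035)&(z<.07)&(y>.1))
    show("orange",ws&(H>5)&(H<18)&(S>150)&(z>.035)&(z<.07)&(x<.8))
    pts={"top":[(182,245),(274,240),(166,180),(298,197),(366,263),(380,230),(410,240),(390,260),(192,80),(290,80),(247,100)],"scene":[(205,300),(310,245),(143,250),(298,205)]}[n]
    for u,v in pts: print((u,v),P[v,u].round(3))
    a=cv2.resize(c["frame"][140:280,140:320] if n=="top" else c["frame"][160:340,100:360],None,fx=4 if n=="top" else 3,fy=4 if n=="top" else 3,interpolation=cv2.INTER_CUBIC)
    cv2.imwrite(f"pics/{n}0z.png",a)
E
```

```text
top table 43035 med [ 0.5853 -0.0183 -0.0016] rect [620.7 -66.3] [ 641.3 1067.4] 0.0
top yellow 1266 med [0.6785 0.1514 0.0798] rect [678.6 152.1] [ 87.7 155.8] 80.3
top blue 42 med [0.4325 0.3728 0.0498] rect [432.3 372.6] [10.7 33.4] 72.5
top orange 17 med [0.4255 0.0893 0.0501] rect [427.   88.4] [ 9.2 32.8] 75.5
(182, 245) [0.459 0.36  0.027]
(274, 240) [0.46  0.082 0.034]
(166, 180) [0.65  0.396 0.081]
(298, 197) [0.583 0.004 0.057]
(366, 263) [ 0.378 -0.192  0.015]
(380, 230) [ 0.416 -0.147  0.397]
(410, 240) [ 0.388 -0.206  0.418]
(390, 260) [ 0.349 -0.164  0.392]
(192, 80) [0.875 0.286 0.263]
(290, 80) [0.852 0.021 0.279]
(247, 100) [0.83  0.14  0.217]
scene table 34519 med [0.4851 0.1951 0.0005] rect [621.4 -67.9] [ 642.8 1064. ] 0.0
scene yellow 1091 med [0.6737 0.1531 0.0829] rect [678.1 152.1] [ 85.6 159.2] 79.7
scene blue 103 med [0.427  0.3768 0.0521] rect [432.5 374.6] [10.8 37.5] 67.4
scene orange 132 med [0.4277 0.0909 0.0507] rect [496.6  49.8] [ 17.8 196.1] 60.7
(205, 300) [0.432 0.378 0.051]
(310, 245) [0.443 0.095 0.032]
(143, 250) [0.637 0.404 0.063]
(298, 205) [0.577 0.012 0.037]
```

View pics/top0z.png

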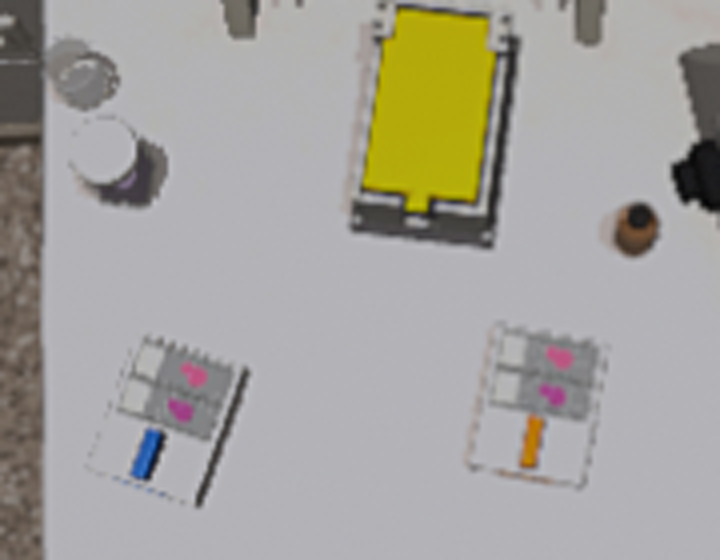

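```bash
cat >> h.py <<'E'
def yaw(o):
    q=o["tool_rot"]; M=R.from_quat([q[1],q[2],q[3],q[0]]).as_matrix()
    return np.degrees(np.arctan2(M[1,0],M[0,0])), M
def delta(o,target,tyaw=None):
    """tool-frame shift from present pose to target; turn needed in deg about tool z"""
    y,M=yaw(o); d=M.T@(np.array(target)-o["eef_pos"])
    return d.round(4), None if tyaw is None else round(-(tyaw-y),2)
E
python3 - <<'E'
from h import *
from station import sensors, read_camera
o=sensors.get_obs(); print(yaw(o)); c=read_camera("wrist"); print(c["T_tool_cam"].round(4),c["fx"])
# plan in yaw -14.5 frame
a=np.radians(-14.5); M=np.array([[np.cos(a),np.sin(a)],[np.sin(a),-np.cos(a)]])
W=[(.29,-.609),(.36,-.42),(.44,-.26),(.48,-.1),(.48,.06),(.46,.2)]
for p,q in zip(W,W[1:]): print((M.T@(np.array(q)-p)).round(4))
E
```

```text
(np.float64(25.485493452201297), array([[ 9.02694250e-01,  4.30281867e-01, -7.78592707e-04],
       [ 4.30282558e-01, -9.02693205e-01,  1.37801339e-03],
       [-1.09896173e-04, -1.57893962e-03, -9.99998747e-01]]))
[[ 9.000e-04 -9.507e-01 -3.100e-01  7.990e-02]
 [ 1.000e+00  8.000e-04  7.000e-04 -2.000e-04]
 [-4.000e-04 -3.100e-01  9.507e-01  3.160e-02]
 [ 0.000e+00  0.000e+00  0.000e+00  1.000e+00]] 290.0370446429942
[ 0.0204 -0.2005]
[ 0.0374 -0.1749]
[-0.0013 -0.1649]
[-0.0401 -0.1549]
[-0.0544 -0.1305]
```

Emit:
play_rows(commands=[[0, 0, -0.05, 8], [0, 0, -0.05, 8], [0, 0, -0.05, 8], [0, 0, -0.05, 8], [0, 0, -0.05, 8]])

```text
t: 0.65
eef_pos: [0.2902, -0.6089, 0.6567]
tool_rot: [-0.0, 0.992, -0.129, -0.0]
contact_force: [0.9, -0.9, 0.3]
gripper_width: 1.0
```

Emit:
play_rows(commands=[[0.005, -0.05, 0, 0], [0.005, -0.05, 0, 0], [0.005, -0.05, 0, 0], [0.005, -0.05, 0, 0], [0.009, -0.044, 0, 0], [0.009, -0.044, 0, 0], [0.009, -0.044, 0, 0], [0.01, -0.043, 0, 0], [0, -0.041, 0, 0], [0, -0.041, 0, 0], [0, -0.041, 0, 0], [0, -0.041, 0, 0], [-0.01, -0.04, 0, 0], [-0.01, -0.04, 0, 0], [-0.01, -0.04, 0, 0], [-0.01, -0.04, 0, 0], [-0.018, -0.043, 0, 0], [-0.018, -0.043, 0, 0], [-0.018, -0.043, 0, 0], [0, 0, 0, 0]])

```text
t: 2.65
eef_pos: [0.4592, 0.2071, 0.6545]
tool_rot: [-0.001, 0.993, -0.121, -0.001]
contact_force: [1.4, -0.3, 1.0]
gripper_width: 0.999
```

Run:
```python
from h import *
from station import sensors, read_camera
o=sensors.get_obs(); print(o["t"],o["eef_pos"],yaw(o)[0],o["q"].round(2)); c=read_camera("wrist"); pickle.dump((o,c),open("w1.pkl","wb"))
cv2.imwrite("pics/w1.png",c["frame"]); print(c["distortion"])
```

```text
2.65 [0.45915289 0.20709241 0.65450431] -13.858497046871612 [-0.06  0.09 -0.52  1.53  0.04  1.53 -2.4 ]
[-0.04395153  0.          0.          0.          0.        ]
```

View pics/w1.png

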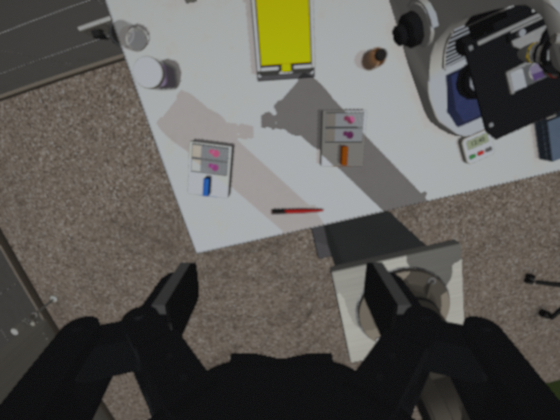

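The wrist picture shows the magazine (285,35), orange tray (342,138) and blue tray (210,168), all still far away. I'll go forward and lower for a closer look.

Emit:
play_rows(commands=[[0.033, 0, 0.037, 0], [0.033, 0, 0.037, 0], [0.033, 0, 0.037, 0], [0.033, 0, 0.037, 0], [0.033, 0, 0.037, 0], [0, 0, 0, 0], [0, 0, 0, 0]])

```text
t: 3.4
eef_pos: [0.6221, 0.1575, 0.4681]
tool_rot: [0.001, 0.992, -0.128, -0.001]
contact_force: [-1.2, -0.5, 0.8]
gripper_width: 0.998
```

Run:
```python
from h import *
from station import sensors, read_camera
o=sensors.get_obs(); print(o["t"],o["eef_pos"],yaw(o)[0],o["q"].round(2)); c=read_camera("wrist"); pickle.dump((o,c),open("w2.pkl","wb"))
cv2.imwrite("pics/w2.png",c["frame"])
```

```text
3.4 [0.62213664 0.15748265 0.46809416] -14.659866810533588 [-0.02  0.41 -0.44  1.54  0.18  1.24 -2.32]
```

View pics/w2.png

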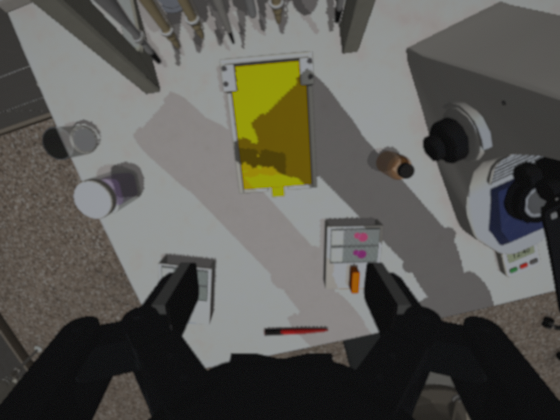

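The magazine is clear here: lips at (227,75) and (307,70), front wall at about (278,190). The orange tray is at (352,255). I'll fit the magazine pose from all the clouds.

```bash
cat > mag.py <<'E'
from h import *
from scipy.optimize import least_squares
o,c=pickle.load(open("w2.pkl","rb"))
srcs={"w2":(c,cloud(c,wristT(c,o)))}
for n in("top","scene"):
    c=pickle.load(open(n+"0.pkl","rb")); srcs[n]=(c,cloud(c))
for n,(c,P) in srcs.items():
    hsv=cv2.cvtColor(c["frame"],cv2.COLOR_BGR2HSV).astype(int); H,S,V=[hsv[...,i] for i in range(3)]
    x,y,z=[P[...,i] for i in range(3)]
    reg=(x>.55)&(x<.8)&(y>.05)&(y<.25)
    Y=reg&(H>20)&(H<36)&(S>120)&(z>.06)&(z<.1)
    p=P[Y]; r=cv2.minAreaRect((p[:,:2]*1000).astype(np.float32))
    print(n,"yellow",len(p),np.round(r[0],1),np.round(r[1],1),round(r[2],2),"z",np.median(p[:,2]).round(4))
    W=reg&(z>.05)&(z<.1); p=P[W]; r=cv2.minAreaRect((p[:,:2]*1000).astype(np.float32))
    print(n,"all",len(p),np.round(r[0],1),np.round(r[1],1),round(r[2],2))
    hh=p[p[:,2]>.087]; 
    if len(hh)>5:
        r=cv2.minAreaRect((hh[:,:2]*1000).astype(np.float32)); print(n,"high",len(hh),np.round(r[0],1),np.round(r[1],1),round(r[2],2),np.median(hh[:,2]))
    t=reg&(abs(z)<.01); print(n,"table z",np.median(P[t][:,2]).round(4))
E
python3 mag.py
python3 - <<'E'
import cv2
a=cv2.imread("pics/w2.png")[40:210,200:340]; cv2.imwrite("pics/w2m.png",cv2.resize(a,None,fx=3.5,fy=3.5,interpolation=cv2.INTER_CUBIC))
E
```

```text
w2 yellow 8768 [680.7 152.8] [ 89.1 156.9] 80.83 z 0.0812
w2 all 11791 [699.8 143.1] [182.3 200.2] 88.74
w2 high 1466 [762.  128.5] [151.   76.1] 84.56 0.08925358349541565
w2 table z -0.0008
top yellow 1296 [679.1 152.1] [ 88.2 156.8] 80.38 z 0.0798
top all 1785 [699.6 146.8] [182.9 198.7] 86.5
top high 136 [716.1 149.1] [182.2 166.3] 84.26 0.0893056167800844
top table z -0.0014
scene yellow 1162 [678.9 149.6] [ 89.8 161.7] 79.34 z 0.0829
scene all 1988 [698.9 145.5] [182.4 201.5] 87.29
scene high 194 [759.7 140.9] [177.5  79.5] 87.29 0.09073189498163281
scene table z 0.0012
```

View pics/w2m.png

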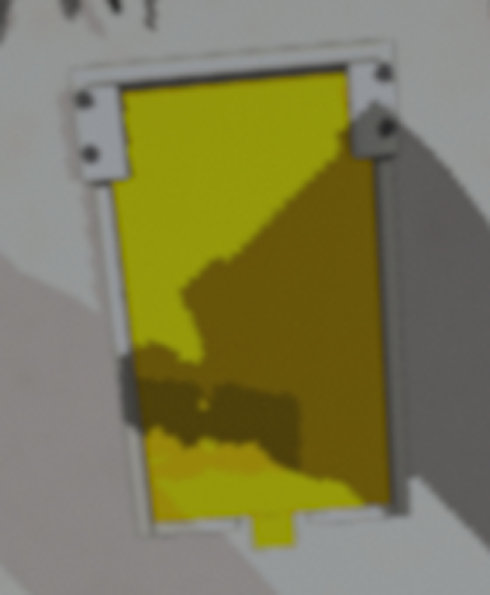

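```bash
cat >> h.py <<'E'
def ortho(c,T_cw,x0,x1,y0,y1,z,s=3):
    """T_cw camera->world; image rows: x decreasing, cols: y decreasing; s px/mm"""
    xs=np.arange(x1,x0,-.001/s); ys=np.arange(y1,y0,-.001/s)
    X,Y=np.meshgrid(xs,ys,indexing="ij"); p=np.stack([X,Y,np.full_like(X,z)],-1).reshape(-1,3)
    Ti=np.linalg.inv(T_cw); K=np.array([[c["fx"],0,c["cx"]],[0,c["fy"],c["cy"]],[0,0,1]])
    uv,_=cv2.projectPoints(p,cv2.Rodrigues(Ti[:3,:3])[0],Ti[:3,3],K,c["distortion"])
    m=uv.reshape(*X.shape,2).astype(np.float32)
    return cv2.remap(c["frame"],m[...,0],m[...,1],cv2.INTER_CUBIC)
def fixT(c):
    T=np.eye(4); T[:3,:3]=cv2.Rodrigues(c["rvec"])[0]; T[:3,3]=c["tvec"]; return np.linalg.inv(T)
E
python3 - <<'E'
from h import *
o,c=pickle.load(open("w2.pkl","rb")); T=wristT(c,o)
t=pickle.load(open("top0.pkl","rb"))
a=ortho(c,T,.58,.78,.07,.23,.082); b=ortho(t,fixT(t),.58,.78,.07,.23,.082)
for im in(a,b):
    for k in range(0,200,20): cv2.putText(im,f"{780-k}",(0,k*3+4),0,.35,(0,0,255),1); cv2.line(im,(25,k*3),(35,k*3),(0,0,255))
cv2.imwrite("pics/om.png",np.hstack([a,b])[:, :800] if a.shape[1]*2<=800 else cv2.resize(np.hstack([a,b]),(800,500)))
# yellow edges, per row
im=ortho(c,T,.58,.78,.07,.23,.082); hsv=cv2.cvtColor(im,cv2.COLOR_BGR2HSV)
for nm,im in(("w2",ortho(c,T,.58,.78,.07,.23,.082)),("top",ortho(t,fixT(t),.58,.78,.07,.23,.082))):
    hsv=cv2.cvtColor(im,cv2.COLOR_BGR2HSV); m=(hsv[...,0]>18)&(hsv[...,0]<38)&(hsv[...,1]>130)
    L=[];Rr=[];X=[]
    for r in range(m.shape[0]):
        x=.78-r/3000
        if .625<x<.70:
            cs=np.where(m[r])[0]
            if len(cs)>200: X.append(x);L.append(.23-cs[0]/3000);Rr.append(.23-cs[-1]/3000)
    X=np.array(X)
    for nme,v in(("L",L),("R",Rr)):
        k,b=np.polyfit(X,v,1); print(nm,nme,"slope rad",round(np.arctan(k),4),"y@.68",round(k*.68+b,4))
    yl=np.argwhere(m); print(nm,"x range",.78-yl[:,0].max()/3000,.78-yl[:,0].min()/3000)
E
```

```text
w2 L slope rad -0.1743 y@.68 0.1953
w2 R slope rad -0.1741 y@.68 0.109
w2 x range 0.603 0.762
top L slope rad -0.1752 y@.68 0.1943
top R slope rad -0.175 y@.68 0.1073
top x range 0.597 0.7596666666666667
```

View pics/om.png

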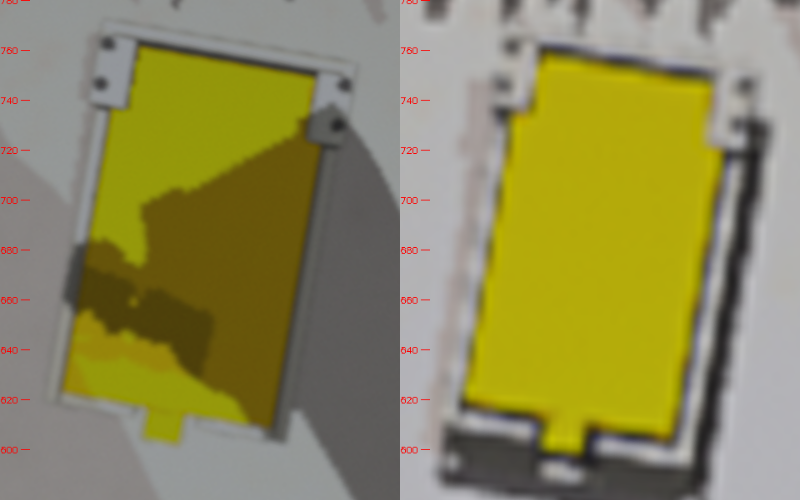

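Run:
```python
from h import *
from station import sensors
o=sensors.get_obs(); print(delta(o,(.50,.355,.40),-20))
s=pickle.load(open("scene0.pkl","rb")); t=pickle.load(open("top0.pkl","rb"))
a=ortho(s,fixT(s),.58,.78,.07,.23,.082,4)
cv2.imwrite("pics/os.png",a[:,:])
```

```text
(array([-0.1671, -0.1594,  0.0702]), np.float64(5.43))
```

View pics/os.png

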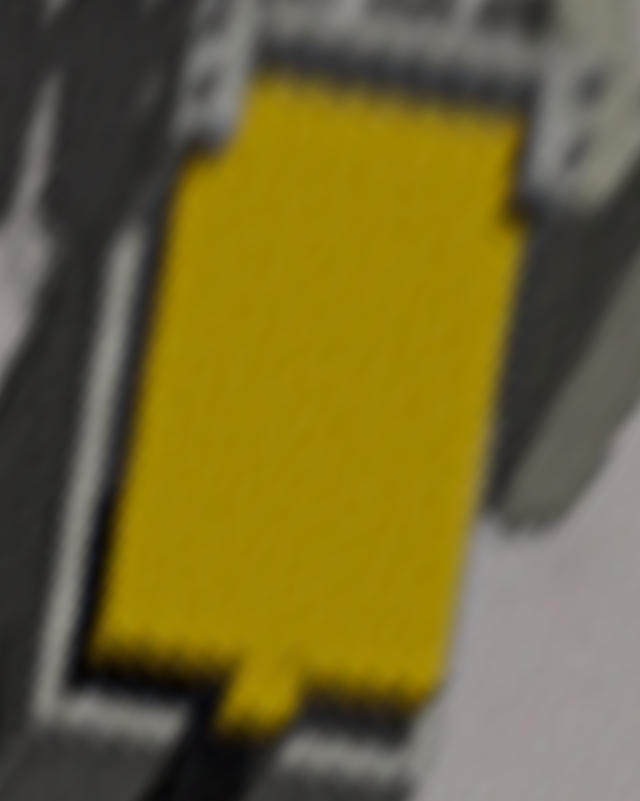

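Emit:
play_rows(commands=[[-0.034, -0.032, 0.014, 0], [-0.034, -0.032, 0.014, 0], [-0.033, -0.032, 0.014, 0], [-0.033, -0.032, 0.014, 0], [-0.033, -0.032, 0.014, 0], [0, 0, 0, 5.4], [0, 0, 0, 0], [0, 0, 0, 0]])

```text
t: 4.25
eef_pos: [0.5003, 0.3555, 0.4017]
tool_rot: [-0.001, 0.985, -0.172, 0.002]
contact_force: [0.4, -0.6, 1.0]
gripper_width: 1.004
```

Run:
```python
from h import *
from station import sensors, read_camera
o=sensors.get_obs(); print(o["t"],o["eef_pos"],yaw(o)[0],o["q"].round(2)); c=read_camera("wrist"); pickle.dump((o,c),open("w3.pkl","wb"))
cv2.imwrite("pics/w3.png",c["frame"])
T=wristT(c,o)
a=ortho(c,T,.37,.53,.28,.44,.052,4);b=ortho(c,T,.37,.53,.28,.44,.030,4)
cv2.imwrite("pics/w3o.png",cv2.resize(np.hstack([a,b]),(800,400)))
P=cloud(c,T); p=P.reshape(-1,3); h=p[(abs(p[:,0]-.45)<.1)&(abs(p[:,1]-.36)<.09)]
print("deck z",np.median(h[(h[:,2]>.02)&(h[:,2]<.04)][:,2]),"table",np.median(h[abs(h[:,2])<.01][:,2]))
hsv=cv2.cvtColor(c["frame"],cv2.COLOR_BGR2HSV); m=(hsv[...,0]>95)&(hsv[...,0]<128)&(hsv[...,1]>130)&(P[...,2]>.04)&(P[...,2]<.065)&(abs(P[...,0]-.43)<.06)
q=P[m]; r=cv2.minAreaRect((q[:,:2]*1000).astype(np.float32)); print(len(q),r,np.percentile(q[:,2],[50,90]))
```

```text
4.25 [0.50032101 0.35553489 0.4017033 ] -19.833986227347314 [-0.35  0.42 -0.49  1.69  0.22  1.08 -2.82]
deck z 0.02963142730629248 table -0.0007368785746263429
232 ((436.8463134765625, 374.19122314453125), (9.808478355407715, 35.20866775512695), 70.61231231689453) [0.05115737 0.05212245]
```

View pics/w3.png

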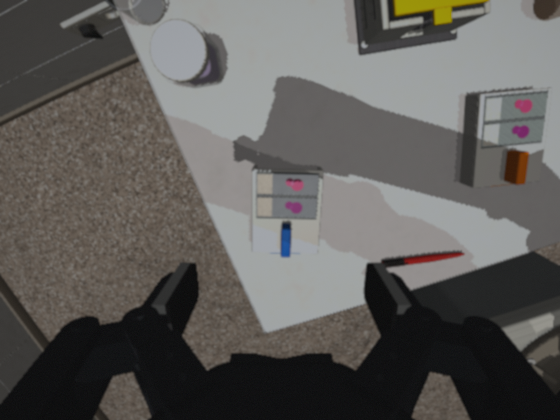

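View pics/w3o.png

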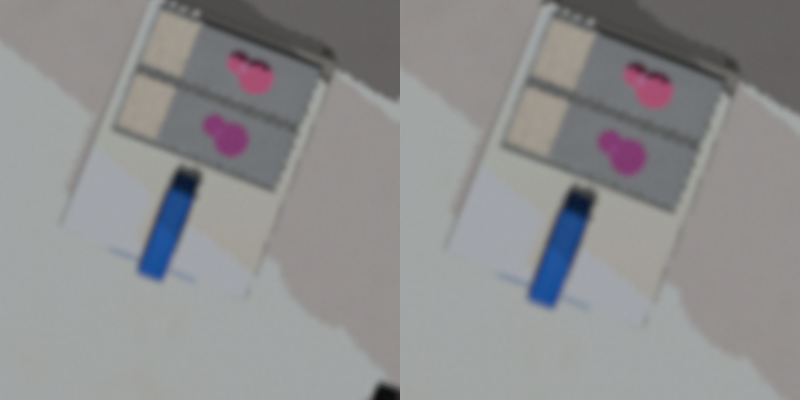

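Emit:
play_rows(commands=[[0, 0, 0, -8.5], [0, 0, 0, -8.5], [0, 0, 0, -8.5], [0, 0, 0, -8.5], [0, 0, 0, -8.5], [0, 0, 0, -8.5], [0, 0, 0, -8.5], [0, 0, 0, -8.5], [0, 0, 0, -8.5], [0, 0, 0, -8.5], [0, 0, 0, -8.5], [0, 0, 0, -8.5], [0, 0, 0, -8.5], [0, 0, 0, -8.5], [0, 0, 0, -8.5], [0, 0, 0, -8.5], [0, 0, 0, -8.5], [0, 0, 0, -8.5], [0, 0, 0, -8.5], [0, 0, 0, -8.5]])

```text
t: 6.3
eef_pos: [0.5013, 0.3545, 0.4003]
tool_rot: [0.001, 0.256, 0.967, -0.0]
contact_force: [-0.7, 0.1, -0.2]
gripper_width: 1.002
```

Emit:
play_rows(commands=[[0, 0, 0, -5], [0, 0, 0, -5], [0.035, 0.003, 0, 0], [0.035, 0.003, 0, 0], [0.034, 0.003, 0, 0], [0, 0, 0, 0], [0, 0, 0, 0]])

```text
t: 7.0
eef_pos: [0.4058, 0.3993, 0.4004]
tool_rot: [0.001, 0.173, 0.985, -0.0]
contact_force: [0.8, -1.4, -0.3]
gripper_width: 0.998
```

```bash
cat > look.py <<'E'
from h import *
import sys
from station import sensors, read_camera
n=sys.argv[1]
o=sensors.get_obs(); c=read_camera("wrist"); pickle.dump((o,c),open(n+".pkl","wb"))
print(o["t"],o["eef_pos"].round(4),yaw(o)[0],o["q"].round(2)); cv2.imwrite(f"pics/{n}.png",c["frame"])
E
python3 look.py w4
python3 - <<'E'
from h import *
o,c=pickle.load(open("w4.pkl","rb")); T=wristT(c,o)
a=ortho(c,T,.37,.53,.28,.44,.052,4);b=ortho(c,T,.37,.53,.28,.44,.030,4)
cv2.imwrite("pics/w4o.png",cv2.resize(np.hstack([a,b]),(800,400)))
E
```

```text
7.0 [0.4058 0.3993 0.4004] 160.09512968986394 [-0.02  0.59 -1.2   1.76  0.59  1.21 -0.17]
```

View pics/w4.png

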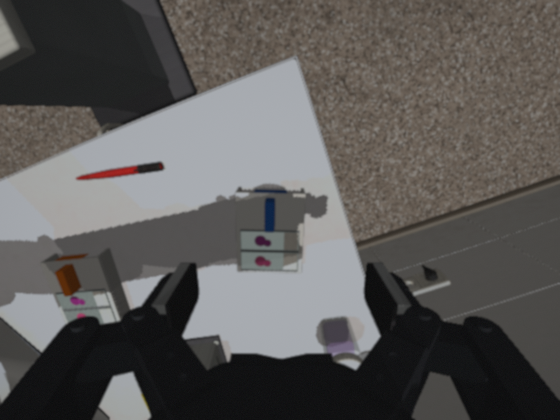

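View pics/w4o.png

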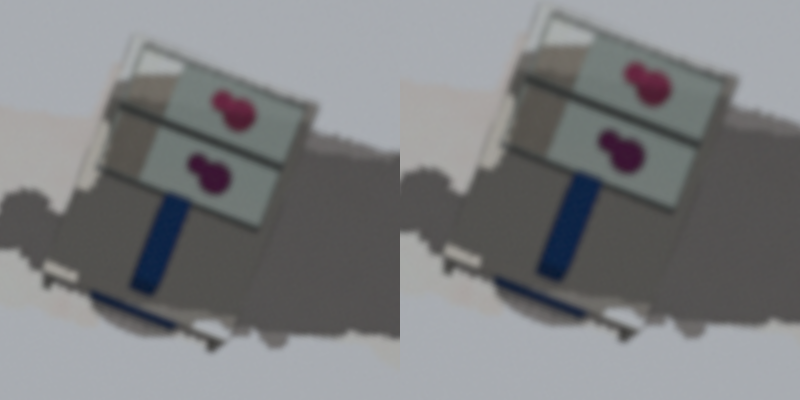

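The pink spot at deck level reads the same in both flipped views (650,88 against 652,87). The two views average to a blue grip at (.4345,.3735), yaw -19.8°.

Run:
```python
from h import *
from station import sensors
o=sensors.get_obs(); print(delta(o,(.4345,.3735,.207),160.2))
```

```text
(array([-0.0344, -0.0144,  0.1931]), np.float64(-0.21))
```

Emit:
play_rows(commands=[[-0.0172, -0.0072, 0.02, 0], [-0.0172, -0.0072, 0.03, 0], [0, 0, 0.04, 0], [0, 0, 0.04, 0], [0, 0, 0.035, 0], [0, 0, 0.015, 0], [0, 0, 0.008, 0], [0, 0, 0.005, 0], [0, 0, 0, 0], [0, 0, 0, 0]], claw=0.06)

```text
t: 8.05
eef_pos: [0.4331, 0.375, 0.2079]
tool_rot: [0.001, 0.173, 0.985, 0.001]
contact_force: [-0.6, 0.6, 0.6]
gripper_width: 0.704
```

```bash
python3 look.py w5
```

```text
8.05 [0.4331 0.375  0.2079] 160.07894294445776 [-0.11  0.81 -0.99  1.9   0.85  0.93 -0.3 ]
```

View pics/w5.png

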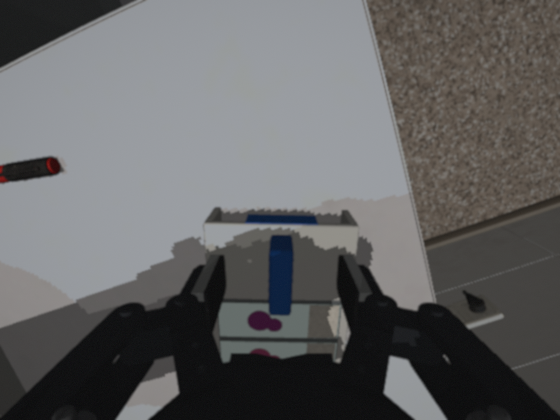

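The rib (col 281) is midway between the fingers, so I'll close.

Emit:
play_rows(commands=[[0, 0, 0, 0], [0, 0, 0, 0], [0, 0, 0, 0], [0, 0, 0, 0], [0, 0, 0, 0], [0, 0, 0, 0], [0, 0, 0, 0], [0, 0, 0, 0]], claw=0.0, force=70)

```text
t: 8.9
eef_pos: [0.4327, 0.3748, 0.2072]
tool_rot: [0.0, 0.173, 0.985, 0.0]
contact_force: [0.1, -0.7, 5.9]
gripper_width: 0.12
```

Emit:
play_rows(commands=[[0, 0, -0.005, 0], [0, 0, -0.015, 0], [0, 0, -0.03, 0], [0, 0, -0.03, 0], [0, 0, -0.03, 0], [0, 0, -0.03, 0], [0, 0, -0.02, 0], [0, 0, 0, 0], [0, 0, 0, 0]])

```text
t: 9.8
eef_pos: [0.4326, 0.3744, 0.3669]
tool_rot: [0.0, 0.173, 0.985, -0.0]
contact_force: [0.3, -0.7, -1.8]
gripper_width: 0.122
```

```bash
python3 look.py w6
```

```text
9.8 [0.4326 0.3744 0.3669] 160.08034732172413 [ 0.02  0.63 -1.17  1.79  0.63  1.16 -0.13]
```

View pics/w6.png

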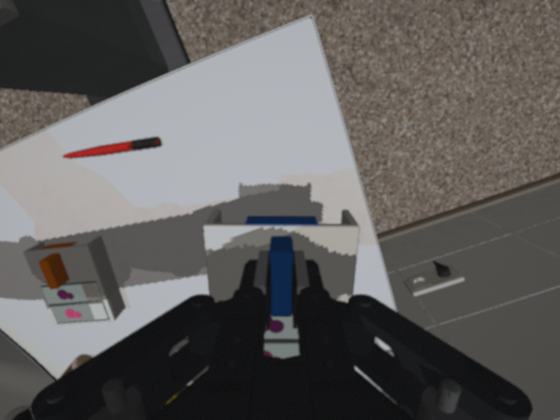

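```bash
cat >> h.py <<'E'
def px2tool(c,uv,zt):
    K=np.array([[c["fx"],0,c["cx"]],[0,c["fy"],c["cy"]],[0,0,1]])
    n=cv2.undistortPointsIter(np.array(uv,float).reshape(-1,1,2),K,c["distortion"],None,None,(3,50,1e-10)).reshape(-1,2)
    T=c["T_tool_cam"]; d=np.c_[n,np.ones(len(n))]@T[:3,:3].T; s=(zt-T[2,3])/d[:,2]
    return T[:3,3]+d*s[:,None]
E
python3 - <<'E'
from h import *
o,c=pickle.load(open("w6.pkl","rb"))
print(px2tool(c,[(205,226),(358,226)],.1772).round(4), px2tool(c,[(270,237),(292,237)],.1552).round(4))
cv2.imwrite("pics/w6z.png",cv2.resize(c["frame"][200:330,190:370],None,fx=4,fy=4,interpolation=cv2.INTER_CUBIC))
P=cloud(c);
E
```

```text
[[ 0.0217 -0.0406  0.1772]
 [ 0.0218  0.0421  0.1772]] [[ 0.025  -0.0046  0.1552]
 [ 0.025   0.0056  0.1552]]Traceback (most recent call last):
  File "<stdin>", line 5, in <module>
  File "h.py", line 11, in cloud
    Rm=cv2.Rodrigues(c["rvec"])[0]; p=(p-c["tvec"])@Rm
                     ~^^^^^^^^
KeyError: 'rvec'
```

View pics/w6z.png

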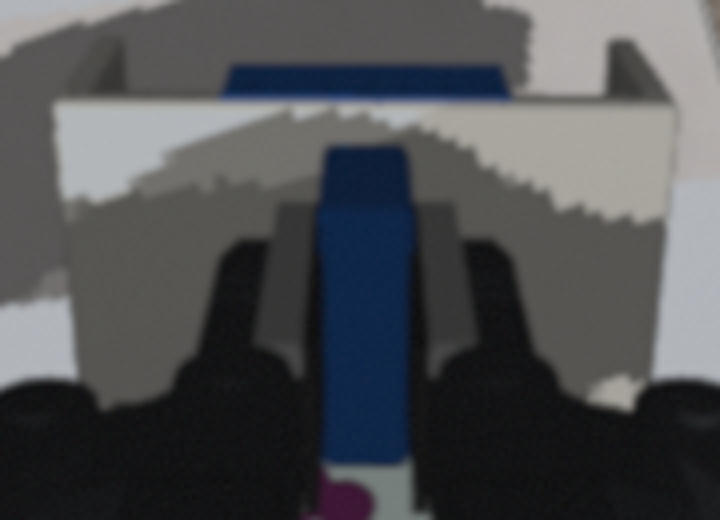

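Run:
```python
from h import *
from station import sensors
o=sensors.get_obs(); print(delta(o,(.6387,.1586,.35),170))
```

```text
(array([-0.2672, -0.1324,  0.0163]), np.float64(-9.92))
```

Emit:
play_rows(commands=[[-0.013, -0.006, 0, 0], [-0.03, -0.015, 0, 0], [-0.035, -0.0175, 0, 0], [-0.035, -0.0175, 0, 0], [-0.035, -0.0175, 0, 0], [-0.035, -0.0175, 0, 0], [-0.035, -0.0175, 0.0, 0], [-0.03, -0.015, 0.01, 0], [-0.019, -0.009, 0.006, 0], [0, 0, 0, -3], [0, 0, 0, -4], [0, 0, 0, -3], [0, 0, 0, 0], [0, 0, 0, 0]])

```text
t: 11.25
eef_pos: [0.6384, 0.1591, 0.35]
tool_rot: [-0.001, 0.087, 0.996, -0.0]
contact_force: [-0.4, -0.7, -0.9]
gripper_width: 0.125
```

```bash
python3 look.py w7
python3 - <<'E'
from station import read_camera
import cv2,pickle,numpy as np
for n in("scene","top"):
    c=read_camera(n); pickle.dump(c,open(n+"1.pkl","wb")); cv2.imwrite(f"pics/{n}1.png",c["frame"])
a=cv2.imread("pics/w7.png"); cv2.imwrite("pics/w7z.png",cv2.resize(a[130:350,160:400],None,fx=3,fy=2.7,interpolation=cv2.INTER_CUBIC))
E
```

```text
11.25 [0.6384 0.1591 0.35  ] 170.04126521587358 [ 0.38  0.78 -1.14  1.6   0.74  1.25  0.51]
```

View pics/w7.png

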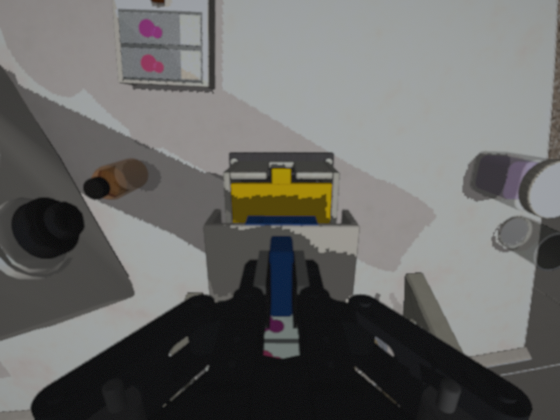

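View pics/scene1.png

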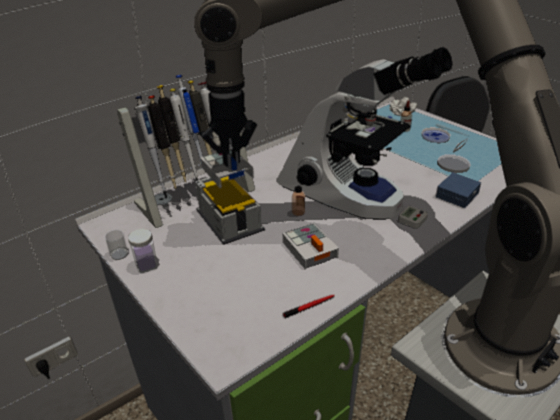

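The wrist picture shows the tray held level above the well, with the front wall at row ~175 and the tray's deck front edge at row 226. I'll measure the remaining offset.

Run:
```python
from h import *
o,c=pickle.load(open("w7.pkl","rb")); T=wristT(c,o)
a=ortho(c,T,.58,.68,.09,.23,.082,5);b=ortho(c,T,.58,.68,.09,.23,.071,5)
cv2.imwrite("pics/w7o.png",np.vstack([a,b])[:1000].copy() if 0 else cv2.resize(np.vstack([a[200:],b[200:]]),(700,600)))
```

```text
(no output)
```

View pics/w7o.png

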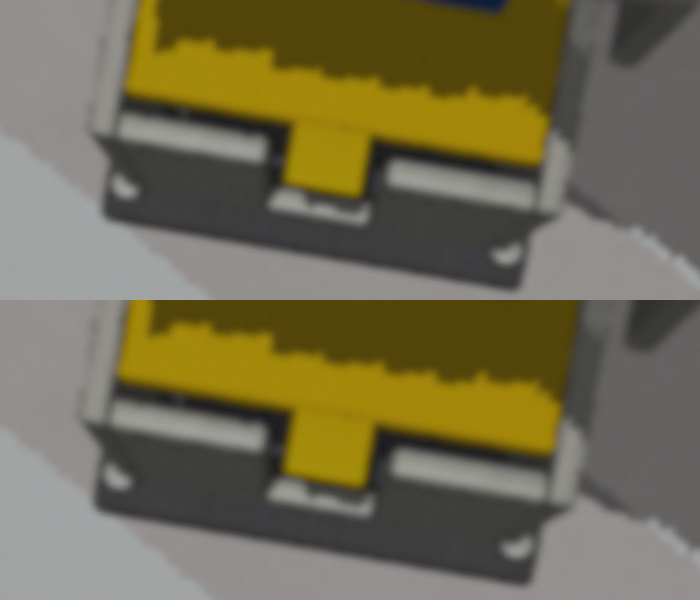

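Emit:
play_rows(commands=[[0, 0, 0.02, 0], [0, 0, 0.02, 0], [0, 0, 0.01, 0], [0, 0, 0.005, 0], [0, 0, 0.005, 0], [0, 0, 0.005, 0], [0, 0, 0.003, 0], [0, 0, 0, 0], [0, 0, 0, 0]])

```text
t: 12.3
eef_pos: [0.6386, 0.1593, 0.2832]
tool_rot: [0.0, 0.086, 0.996, 0.0]
contact_force: [-0.8, 0.1, 0.9]
gripper_width: 0.125
```

```bash
python3 look.py w8
python3 - <<'E'
import cv2
a=cv2.imread("pics/w8.png"); cv2.imwrite("pics/w8z.png",cv2.resize(a[130:330,180:390],None,fx=3.5,fy=3,interpolation=cv2.INTER_CUBIC))
E
```

```text
12.3 [0.6386 0.1593 0.2832] 170.09261111461143 [ 0.35  0.85 -1.08  1.65  0.81  1.16  0.46]
```

View pics/w8z.png

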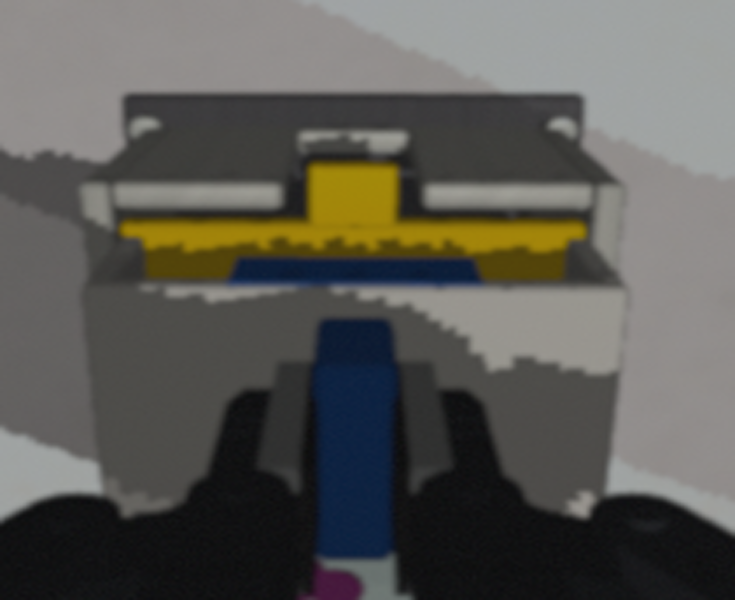

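Emit:
play_rows(commands=[[0, 0, 0.004, 0], [0, 0, 0.004, 0], [0, 0, 0.004, 0], [0, 0, 0.004, 0], [0, 0, 0, 0]])

```text
t: 12.85
eef_pos: [0.6388, 0.1592, 0.2663]
tool_rot: [0.0, 0.086, 0.996, 0.0]
contact_force: [0.7, 1.2, 2.2]
gripper_width: 0.118
```

```bash
python3 look.py w9
python3 - <<'E'
import cv2
a=cv2.imread("pics/w9.png"); cv2.imwrite("pics/w9z.png",cv2.resize(a[130:330,180:390],None,fx=3.5,fy=3,interpolation=cv2.INTER_CUBIC))
E
```

```text
12.85 [0.6388 0.1592 0.2663] 170.09287649925093 [ 0.35  0.86 -1.07  1.66  0.82  1.14  0.45]
```

View pics/w9z.png

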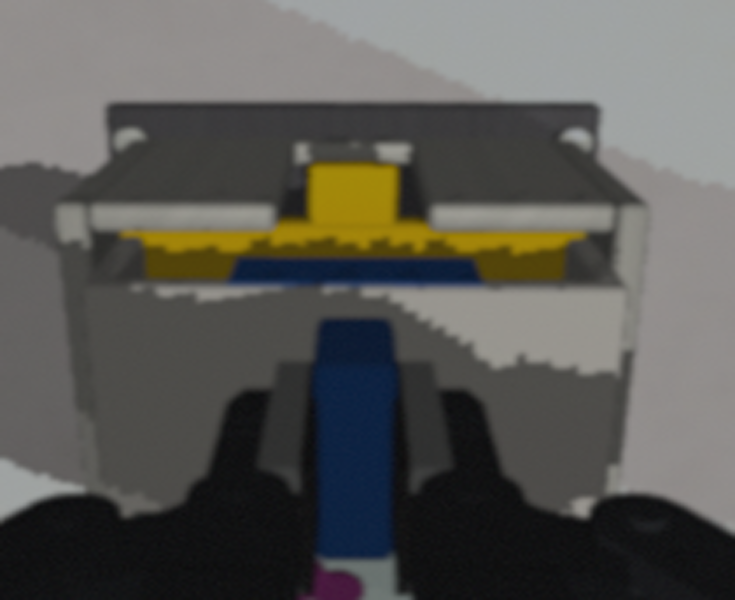

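The tray is inside the side walls and pushing the follower down evenly. I'll keep pressing.

Emit:
play_rows(commands=[[0, 0, 0.004, 0], [0, 0, 0.004, 0], [0, 0, 0.004, 0], [0, 0, 0, 0], [0, 0, 0, 0]])

```text
t: 13.4
eef_pos: [0.6387, 0.1592, 0.2548]
tool_rot: [0.0, 0.086, 0.996, 0.0]
contact_force: [1.5, 2.1, 4.2]
gripper_width: 0.117
```

```bash
python3 look.py w10
python3 - <<'E'
from h import *
from station import read_camera
c=read_camera("scene"); a=c["frame"][130:260,160:300]; cv2.imwrite("pics/s10.png",cv2.resize(a,None,fx=4.5,fy=4.5,interpolation=cv2.INTER_CUBIC))
E
```

```text
13.4 [0.6387 0.1592 0.2548] 170.08852805360593 [ 0.34  0.88 -1.06  1.66  0.84  1.12  0.44]
```

View pics/s10.png

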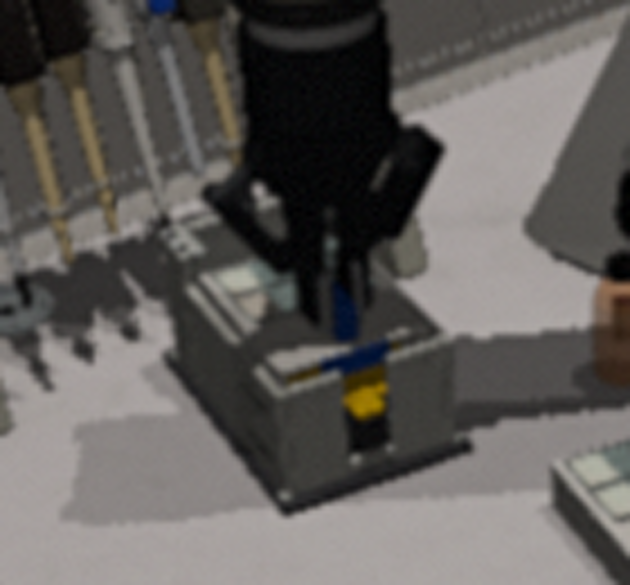

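View pics/w10.png

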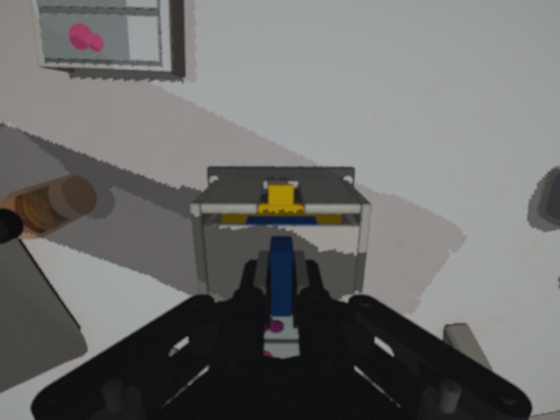

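Emit:
play_rows(commands=[[-0.003, 0, 0, 0], [-0.005, 0, 0, 0], [-0.005, 0, 0, 0], [-0.005, 0, 0, 0], [-0.005, 0, 0, 0], [-0.003, 0, 0, 0], [0, 0, 0, 0]])

```text
t: 14.2
eef_pos: [0.6649, 0.1542, 0.2547]
tool_rot: [0.0, 0.087, 0.996, -0.0]
contact_force: [-0.7, -0.5, 4.3]
gripper_width: 0.119
```

Friction is low and the tray slides freely. About 6 mm remain.

Emit:
play_rows(commands=[[-0.003, 0, 0, 0], [-0.002, 0, 0, 0], [-0.002, 0, 0, 0], [0, 0, 0, 0]])

```text
t: 14.6
eef_pos: [0.6704, 0.1537, 0.2546]
tool_rot: [-0.001, 0.086, 0.996, -0.0]
contact_force: [-6.7, -0.6, 6.9]
gripper_width: 0.121
```

```bash
python3 look.py w11
```

```text
14.6 [0.6704 0.1537 0.2546] 170.12455695798963 [ 0.33  0.91 -1.05  1.58  0.84  1.16  0.49]
```

View pics/w11.png

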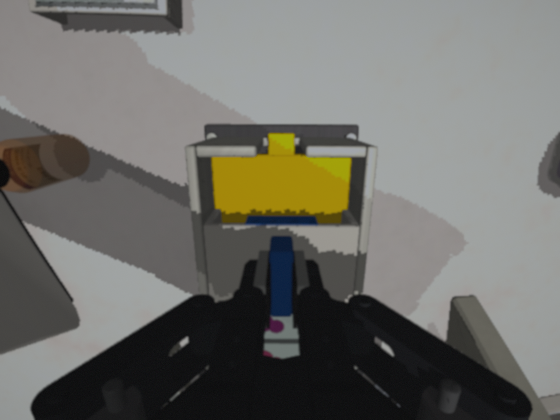

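The rear wall is felt at -6.7 N. I'll let the tray rise to the lips, then open.

Emit:
play_rows(commands=[[0, 0, -0.003, 0], [0, 0, -0.003, 0], [0, 0, -0.002, 0], [0, 0, 0, 0]])

```text
t: 15.05
eef_pos: [0.6704, 0.1535, 0.2621]
tool_rot: [-0.001, 0.086, 0.996, -0.0]
contact_force: [-6.6, 1.3, 1.3]
gripper_width: 0.124
```

Emit:
play_rows(commands=[[0, 0, 0, 0], [0, 0, 0, 0], [0, 0, 0, 0], [0, 0, 0, 0], [0, 0, 0, 0]], claw=0.045)

```text
t: 15.55
eef_pos: [0.6713, 0.1532, 0.2627]
tool_rot: [0.0, 0.087, 0.996, -0.0]
contact_force: [0.6, 0.0, 0.2]
gripper_width: 0.527
```

```bash
python3 look.py w12
python3 - <<'E'
import cv2
a=cv2.imread("pics/w12.png"); cv2.imwrite("pics/w12z.png",cv2.resize(a[110:330,170:390],None,fx=3,fy=2.7,interpolation=cv2.INTER_CUBIC))
E
```

```text
15.55 [0.6713 0.1532 0.2627] 170.06202899531812 [ 0.33  0.9  -1.05  1.58  0.83  1.17  0.49]
```

View pics/w12z.png

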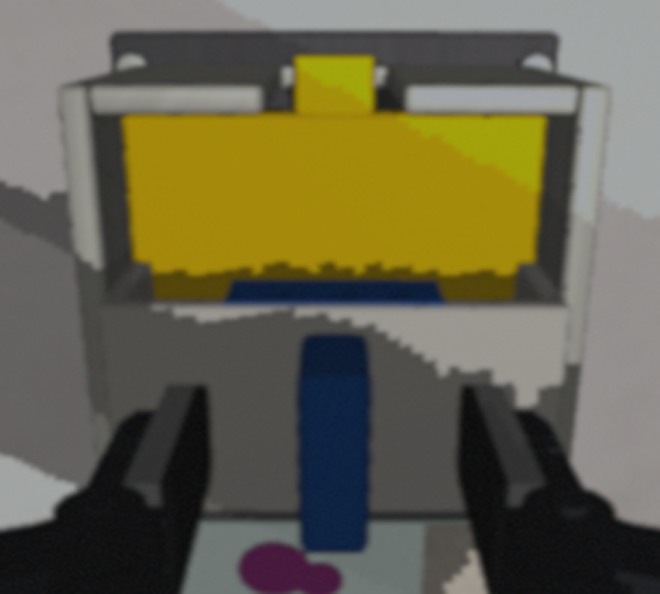

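Blue is released and sits straight. I'll retreat and check it.

Emit:
play_rows(commands=[[0, 0, -0.01, 0], [0, 0, -0.03, 0], [0, 0, -0.04, 0], [0, 0, -0.04, 0], [0, 0, -0.03, 0], [0.02, 0, 0, 0], [0.03, 0, 0, 0], [0, 0, 0, 0], [0, 0, 0, 0]])

```text
t: 16.5
eef_pos: [0.6215, 0.1622, 0.4137]
tool_rot: [0.001, 0.086, 0.996, -0.0]
contact_force: [-0.1, -0.6, -0.1]
gripper_width: 0.526
```

```bash
python3 look.py w13
python3 - <<'E'
from h import *
from station import read_camera,sensors
o,c=pickle.load(open("w13.pkl","rb")); P=cloud(c,wristT(c,o))
cv2.imwrite("pics/w13z.png",cv2.resize(c["frame"][130:330,170:390],None,fx=3,fy=3,interpolation=cv2.INTER_CUBIC))
M=np.array([.6847,.1512]); a=-.1745
p=P.reshape(-1,3); d=p[:,:2]-M; mx=d[:,0]*np.cos(a)+d[:,1]*np.sin(a); my=-d[:,0]*np.sin(a)+d[:,1]*np.cos(a)
for x0 in(-35,-30,-20,-15,0,15,30,45):
    s=(abs(mx*1000-x0)<4)&(abs(my)>.012)&(abs(my)<.03)&(p[:,2]>.03)&(p[:,2]<.13); print(x0,s.sum(),np.median(p[s,2]).round(4) if s.sum() else None)
for n in("scene","top"):
    c=read_camera(n); pickle.dump(c,open(n+"2.pkl","wb"))
    P=cloud(c).reshape(-1,3); d=P[:,:2]-M; mx=d[:,0]*np.cos(a)+d[:,1]*np.sin(a); my=-d[:,0]*np.sin(a)+d[:,1]*np.cos(a)
    print(n,[(x0,np.median(P[s,2]).round(4)) for x0 in(-30,-15,0,20,40) for s in[(abs(mx*1000-x0)<5)&(abs(my)>.012)&(abs(my)<.03)&(P[:,2]>.03)&(P[:,2]<.13)] if s.sum()>3])
o=sensors.get_obs(); print(delta(o,(.45,.09,.40),165.5))
E
```

```text
16.5 [0.6215 0.1622 0.4137] 170.13827447443958 [ 0.41  0.7  -1.19  1.57  0.67  1.32  0.53]
-35 440 0.0781
-30 321 0.085
-20 208 0.0853
-15 217 0.0853
0 207 0.0853
15 207 0.0858
30 195 0.0863
45 191 0.086
scene [(-30, np.float64(0.0788)), (-15, np.float64(0.0855)), (0, np.float64(0.0864)), (20, np.float64(0.0877)), (40, np.float64(0.088))]
top [(-30, np.float64(0.084)), (-15, np.float64(0.0848))]
(array([ 0.1577, -0.1004,  0.0127]), np.float64(4.51))
```

View pics/w13z.png

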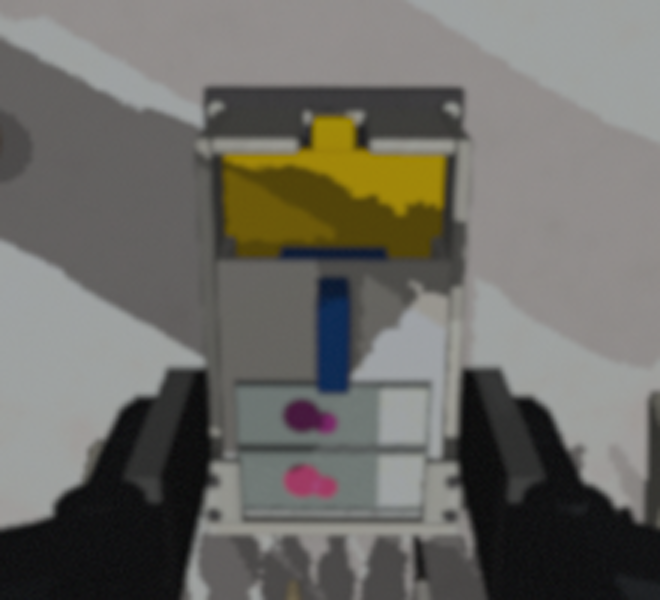

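Blue's deck reads level at z≈0.086 from front to rear, with its rear end under the lips. Next is the orange tray.

Emit:
play_rows(commands=[[0.016, -0.01, 0, 0], [0.03, -0.018, 0.003, 0], [0.03, -0.02, 0.003, 0], [0.03, -0.02, 0.003, 0], [0.03, -0.019, 0.003, 0], [0.022, -0.013, 0, 0], [0, 0, 0, 4.5], [0, 0, 0, 0], [0, 0, 0, 0]])

```text
t: 17.55
eef_pos: [0.4497, 0.0907, 0.4011]
tool_rot: [0.0, 0.125, 0.992, 0.0]
contact_force: [-1.2, -0.2, 0.2]
gripper_width: 0.524
```

```bash
python3 look.py w14
python3 - <<'E'
from h import *
o,c=pickle.load(open("w14.pkl","rb")); T=wristT(c,o)
a=ortho(c,T,.37,.53,.0,.16,.052,4);b=ortho(c,T,.37,.53,.0,.16,.030,4)
cv2.imwrite("pics/w14o.png",cv2.resize(np.hstack([a,b]),(800,400)))
o,c=pickle.load(open("w2.pkl","rb")); T=wristT(c,o)
a=ortho(c,T,.37,.53,.0,.16,.052,4);b=ortho(c,T,.37,.53,.0,.16,.030,4)
cv2.imwrite("pics/w2o.png",cv2.resize(np.hstack([a,b]),(800,400)))
E
```

```text
17.55 [0.4497 0.0907 0.4011] 165.65579070469263 [ 0.79  0.41 -1.35  2.    0.45  1.09  0.56]
```

View pics/w14o.png

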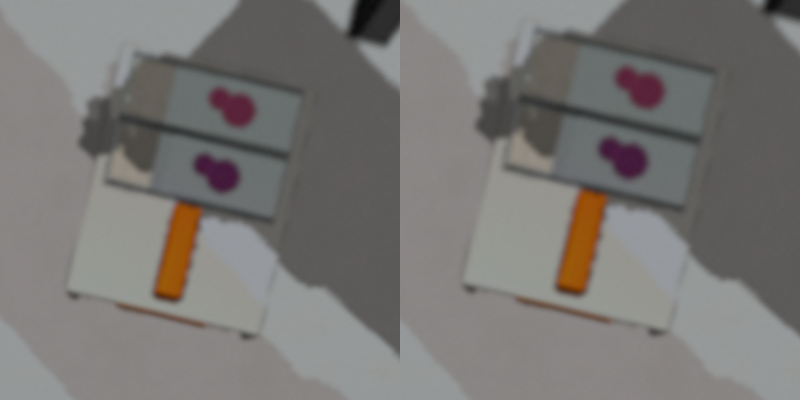

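View pics/w2o.png

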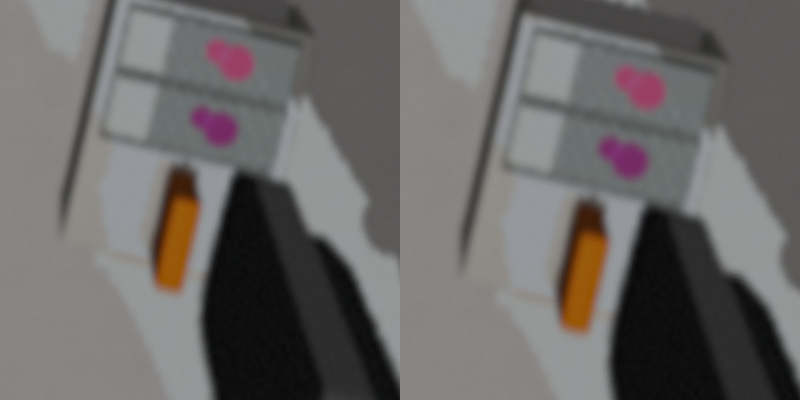

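View pics/w14.png

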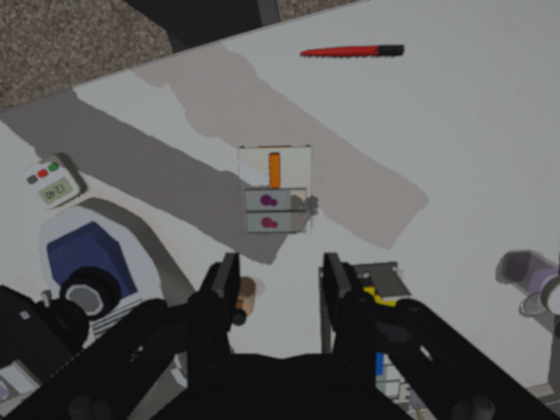

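Run:
```python
from h import *
from station import sensors
o,c=pickle.load(open("w14.pkl","rb"))
cv2.imwrite("pics/w14z.png",cv2.resize(c["frame"][130:250,220:330],None,fx=5,fy=5,interpolation=cv2.INTER_CUBIC))
print(c["cx"],c["cy"])
```

```text
280.97330802947664 208.25052011918876
```

View pics/w14z.png

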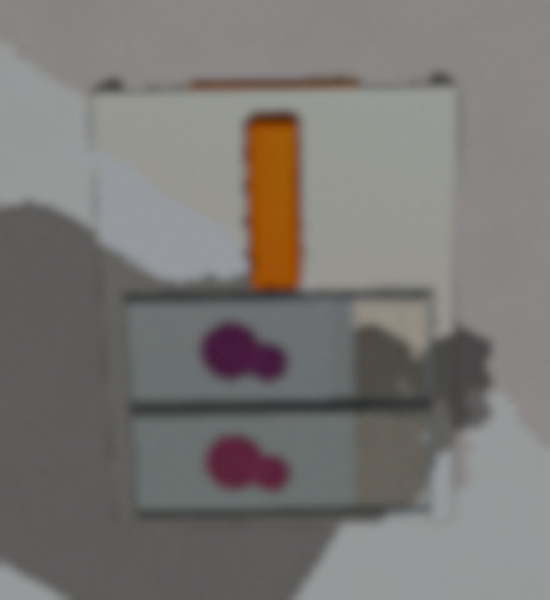

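Run:
```python
from h import *
from station import sensors
o,c=pickle.load(open("w14.pkl","rb")); T=wristT(c,o)
f=lambda z,L:[(u/5+220-.4,v/5+130-.4) for u,v in L]
g=px2tool(c,f(0,[(93,92),(455,88),(128,517),(447,514)]),.4011-.03); print(g.round(4))
fm=(g[0]+g[1])/2; rm=(g[2]+g[3])/2; d=fm-rm; print(np.degrees(np.arctan2(d[1],d[0])), np.hypot(*d[:2]))
y,M=yaw(o); W=g@M.T+o["eef_pos"]; print(W.round(4))
r=px2tool(c,f(0,[(272,120),(275,290)]),.4011-.052)@M.T+o["eef_pos"]; print(r.round(4),r.mean(0))
o=sensors.get_obs(); print(delta(o,(.431,.0885,.207)))
```

```text
[[ 0.0418 -0.0491  0.3711]
 [ 0.0428  0.0345  0.3711]
 [-0.0645 -0.0449  0.3711]
 [-0.0636  0.0359  0.3711]]
-1.5060783996851272 0.10632463731446608
[[0.3974 0.0536 0.0299]
 [0.4172 0.1349 0.03  ]
 [0.5014 0.0314 0.03  ]
 [0.5205 0.1099 0.0301]]
[[0.4113 0.0933 0.052 ]
 [0.4482 0.0843 0.052 ]] [0.42973049 0.08883474 0.0519734 ]
(array([ 0.0176, -0.0071,  0.194 ]), None)
```

Emit:
play_rows(commands=[[0, 0, 0.02, 0], [0, 0, 0.04, -0.6], [0, 0, 0.04, 0], [0.005, 0, 0.02, 0], [0.008, -0.004, 0.01, 0], [0.005, -0.003, 0, 0], [0, 0, 0, 0]], claw=0.06)

```text
t: 18.3
eef_pos: [0.4295, 0.0883, 0.2713]
tool_rot: [0.0, 0.12, 0.993, -0.0]
contact_force: [0.8, -0.3, 1.1]
gripper_width: 0.702
```

Run:
```python
from h import *
from station import sensors
o=sensors.get_obs(); print(o["q"].round(3),yaw(o)[0],delta(o,(.4306,.0886,.207)))
```

```text
[ 0.594  0.548 -1.148  2.165  0.681  0.856  0.351] 166.24154470932135 (array([-0.001 ,  0.0005,  0.0643]), None)
```

Emit:
play_rows(commands=[[-0.001, 0, 0.02, 0], [0, 0, 0.02, 0], [0, 0, 0.012, 0], [0, 0, 0.007, 0], [0, 0, 0.005, 0], [0, 0, 0, 0], [0, 0, 0, 0]])

```text
t: 19.0
eef_pos: [0.4311, 0.0881, 0.2072]
tool_rot: [0.0, 0.12, 0.993, 0.0]
contact_force: [-0.5, 0.5, 0.1]
gripper_width: 0.702
```

```bash
python3 look.py w15
```

```text
19.0 [0.4311 0.0881 0.2072] 166.19013799344816 [ 0.48  0.64 -1.01  2.2   0.84  0.76  0.22]
```

View pics/w15.png

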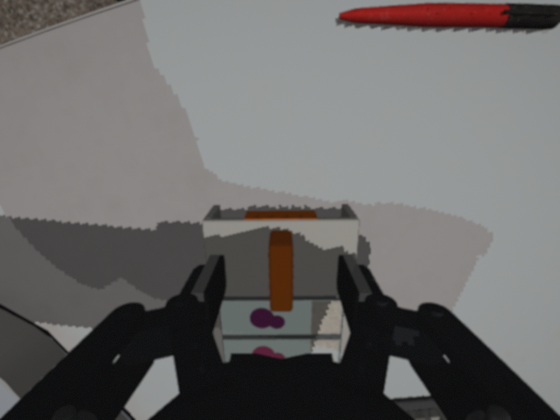

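Emit:
play_rows(commands=[[0, 0, 0, 0], [0, 0, 0, 0], [0, 0, 0, 0], [0, 0, 0, 0], [0, 0, 0, 0], [0, 0, 0, 0], [0, 0, 0, 0], [0, 0, 0, 0]], claw=0.0, force=70)

```text
t: 19.85
eef_pos: [0.4309, 0.0881, 0.207]
tool_rot: [0.0, 0.12, 0.993, -0.0]
contact_force: [-0.4, -0.8, 6.1]
gripper_width: 0.124
```

Emit:
play_rows(commands=[[0, 0, -0.005, 0], [0, 0, -0.015, 0], [0, 0, -0.025, 0], [0, 0, -0.025, 0], [0, 0, -0.025, 0], [0, 0, -0.015, 0], [0, 0, 0, 0], [0, 0, 0, 0]])

```text
t: 20.65
eef_pos: [0.4306, 0.0876, 0.3163]
tool_rot: [-0.0, 0.121, 0.993, -0.0]
contact_force: [-0.2, -0.1, -1.7]
gripper_width: 0.125
```

```bash
python3 look.py w16
python3 - <<'E'
from h import *
from station import sensors
o,c=pickle.load(open("w16.pkl","rb"))
cv2.imwrite("pics/w16z.png",cv2.resize(c["frame"][190:320,190:370],None,fx=4,fy=4,interpolation=cv2.INTER_CUBIC))
E
```

```text
20.65 [0.4306 0.0876 0.3163] 166.1540574350176 [ 0.68  0.48 -1.23  2.13  0.58  0.93  0.44]
```

View pics/w16z.png

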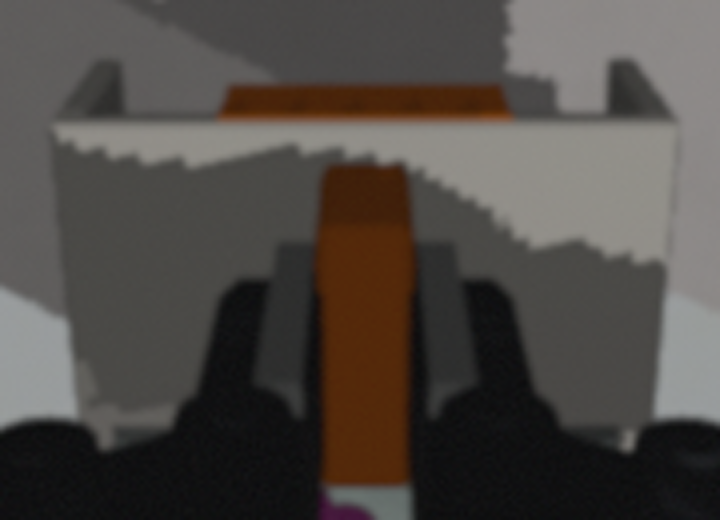

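Run:
```python
from h import *
from station import sensors
_,c=pickle.load(open("w6.pkl","rb"))
b=px2tool(c,[(203.7,225.2),(358.7,226.6)],.1772); _,c=pickle.load(open("w16.pkl","rb"))
g=px2tool(c,[(203,220.7),(359,220.2)],.177); print(b.round(4),g.round(4))
o=sensors.get_obs(); 
M=np.array([.6847,.1512]); 
for tx in(-46.5,-49,): print(M+tx/1000*np.array([.9848,-.1736]))
```

```text
[[ 0.0222 -0.0413  0.1772]
 [ 0.0215  0.0425  0.1772]] [[ 0.0248 -0.0414  0.177 ]
 [ 0.0252  0.0423  0.177 ]]
[0.6389068 0.1592724]
[0.6364448 0.1597064]
```

Run:
```python
from h import *
from station import sensors
o=sensors.get_obs(); print(delta(o,(.6417,.1588,.36),170))
```

```text
(array([-0.1881,  0.1197, -0.0444]), np.float64(-3.83))
```

Emit:
play_rows(commands=[[-0.01, 0.006, -0.004, 0], [-0.026, 0.016, -0.01, 0], [-0.032, 0.021, -0.01, 0], [-0.032, 0.021, -0.01, 0], [-0.032, 0.021, -0.01, 0], [-0.032, 0.02, 0, 0], [-0.024, 0.015, 0, 0], [0, 0, 0, -2], [0, 0, 0, -1.8], [0, 0, 0, 0], [0, 0, 0, 0]])

```text
t: 21.8
eef_pos: [0.6418, 0.1595, 0.3603]
tool_rot: [-0.0, 0.087, 0.996, -0.0]
contact_force: [0.5, -0.3, -0.7]
gripper_width: 0.121
```

```bash
python3 look.py w17
python3 - <<'E'
from h import *
from station import sensors
o,c=pickle.load(open("w17.pkl","rb"))
cv2.imwrite("pics/w17z.png",cv2.resize(c["frame"][130:330,170:390],None,fx=3,fy=3,interpolation=cv2.INTER_CUBIC))
print(delta(o,(.6417,.1588,.36),170))
E
```

```text
21.8 [0.6418 0.1595 0.3603] 169.96788427254165 [ 0.35  0.74 -1.08  1.58  0.68  1.24  0.55]
(array([-0.    , -0.0007,  0.0003]), np.float64(-0.03))
```

View pics/w17z.png

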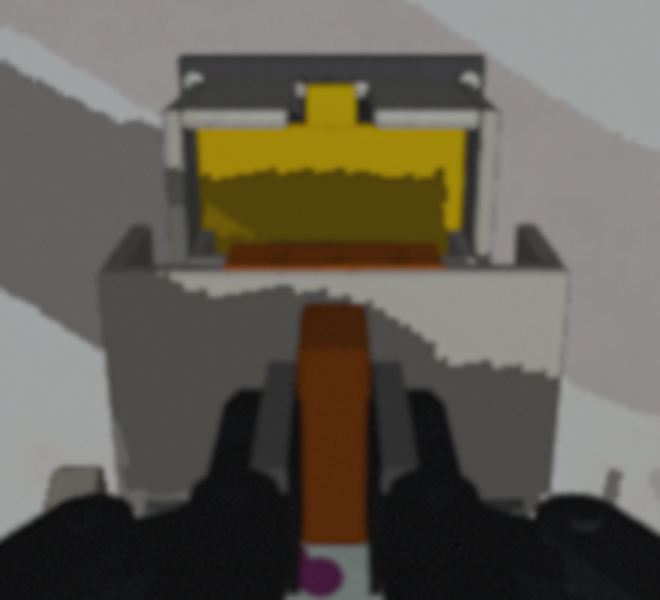

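Emit:
play_rows(commands=[[0, -0.0007, 0.02, 0], [0, 0, 0.02, 0], [0, 0, 0.012, 0], [0, 0, 0.006, 0], [0, 0, 0.005, 0], [0, 0, 0.004, 0], [0, 0, 0, 0], [0, 0, 0, 0]])

```text
t: 22.65
eef_pos: [0.6421, 0.1591, 0.2942]
tool_rot: [0.0, 0.087, 0.996, 0.0]
contact_force: [0.9, 0.6, -0.2]
gripper_width: 0.117
```

```bash
python3 look.py w18
python3 - <<'E'
from h import *
o,c=pickle.load(open("w18.pkl","rb"))
cv2.imwrite("pics/w18z.png",cv2.resize(c["frame"][130:330,170:390],None,fx=3,fy=3,interpolation=cv2.INTER_CUBIC))
E
```

```text
22.65 [0.6421 0.1591 0.2942] 169.98289352797326 [ 0.33  0.81 -1.03  1.63  0.75  1.14  0.5 ]
```

View pics/w18z.png

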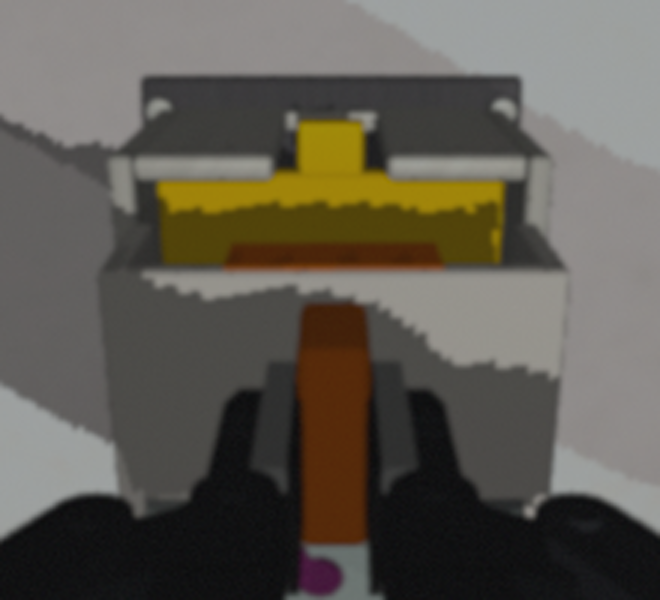

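Emit:
play_rows(commands=[[0, -0.0008, 0, 0], [0, 0, 0.004, 0], [0, 0, 0.004, 0], [0, 0, 0.004, 0], [0, 0, 0.004, 0], [0, 0, 0, 0]])

```text
t: 23.3
eef_pos: [0.642, 0.1582, 0.2774]
tool_rot: [0.0, 0.087, 0.996, 0.0]
contact_force: [1.0, -0.9, 3.6]
gripper_width: 0.124
```

```bash
python3 look.py w19
python3 - <<'E'
from h import *
o,c=pickle.load(open("w19.pkl","rb"))
cv2.imwrite("pics/w19z.png",cv2.resize(c["frame"][130:330,170:390],None,fx=3,fy=3,interpolation=cv2.INTER_CUBIC))
E
```

```text
23.3 [0.642  0.1582 0.2774] 169.98404025136844 [ 0.32  0.82 -1.02  1.64  0.76  1.12  0.49]
```

View pics/w19z.png

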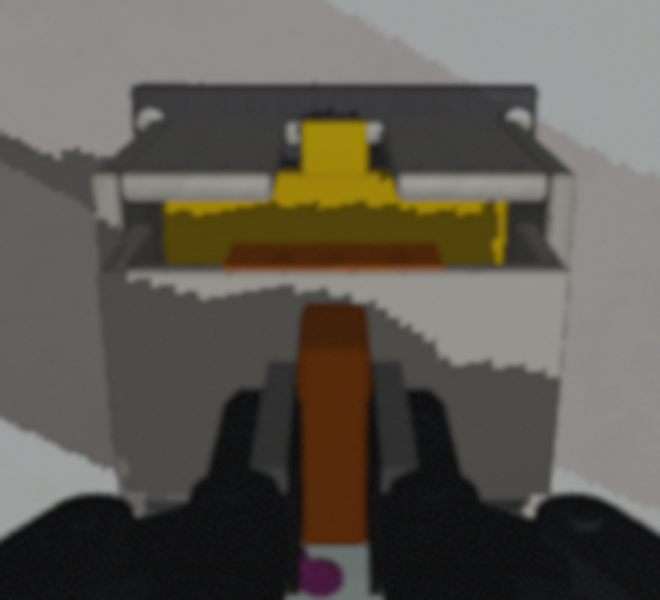

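The tray (102..567) is now centred between the walls (95..574). I'll press on.

Emit:
play_rows(commands=[[0, 0, 0.004, 0], [0, 0, 0.004, 0], [0, 0, 0.004, 0], [0, 0, 0, 0]])

```text
t: 23.75
eef_pos: [0.642, 0.1582, 0.2654]
tool_rot: [0.0, 0.087, 0.996, 0.0]
contact_force: [0.9, -0.3, 4.7]
gripper_width: 0.124
```

Emit:
play_rows(commands=[[0, 0, 0.004, 0], [0, 0, 0.004, 0], [0, 0, 0.0025, 0], [0, 0, 0, 0], [0, 0, 0, 0]])

```text
t: 24.25
eef_pos: [0.642, 0.1582, 0.2556]
tool_rot: [0.0, 0.087, 0.996, 0.0]
contact_force: [0.3, -0.4, 7.2]
gripper_width: 0.126
```

```bash
python3 look.py w20
python3 - <<'E'
from h import *
from station import read_camera
o,c=pickle.load(open("w20.pkl","rb"))
cv2.imwrite("pics/w20z.png",cv2.resize(c["frame"][130:330,170:390],None,fx=3,fy=3,interpolation=cv2.INTER_CUBIC))
c=read_camera("scene"); a=c["frame"][130:260,160:300]; cv2.imwrite("pics/s20.png",cv2.resize(a,None,fx=4.5,fy=4.5,interpolation=cv2.INTER_CUBIC))
E
```

```text
24.25 [0.642  0.1582 0.2556] 169.98183133448723 [ 0.31  0.85 -1.    1.66  0.79  1.09  0.47]
```

View pics/w20z.png

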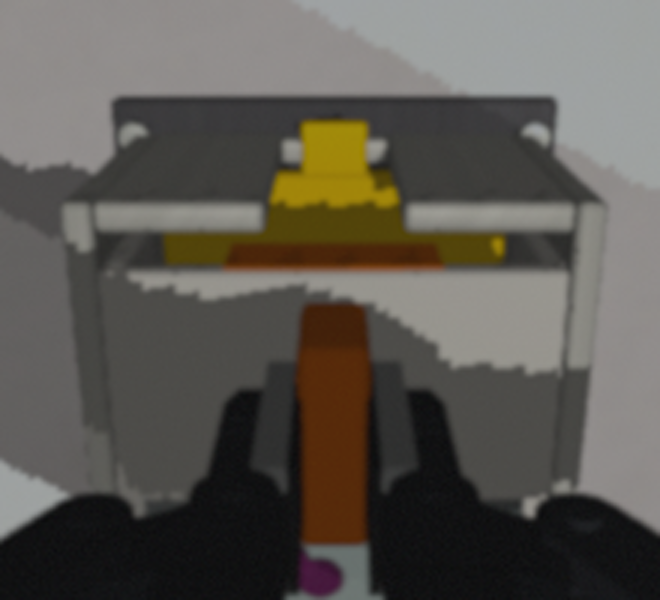

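View pics/s20.png

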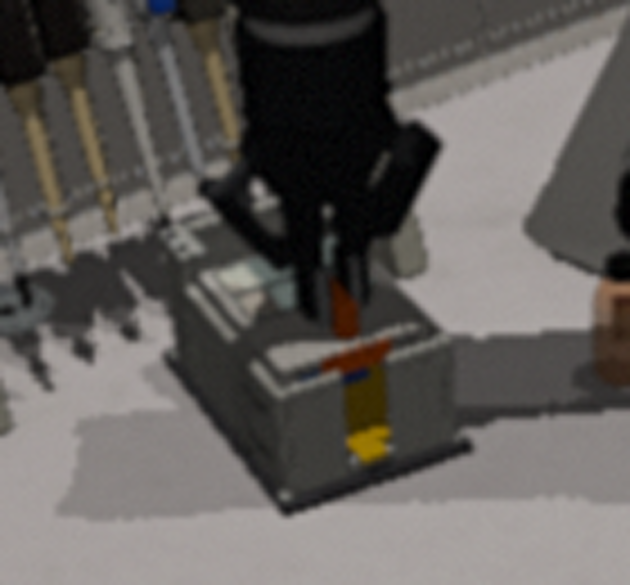

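Pressed in, level, deck ~7 mm below the lips. I'll push it back.

Emit:
play_rows(commands=[[-0.003, 0, 0, 0], [-0.005, 0, 0, 0], [-0.005, 0, 0, 0], [-0.005, 0, 0, 0], [-0.005, 0, 0, 0], [-0.003, 0, 0, 0], [0, 0, 0, 0]])

```text
t: 25.05
eef_pos: [0.6665, 0.1545, 0.2551]
tool_rot: [-0.001, 0.087, 0.996, 0.0]
contact_force: [-3.2, 1.2, 5.1]
gripper_width: 0.114
```

Emit:
play_rows(commands=[[-0.002, 0, 0, 0], [-0.002, 0, 0, 0], [0, 0, 0, 0]])

```text
t: 25.35
eef_pos: [0.6702, 0.1539, 0.2551]
tool_rot: [-0.001, 0.087, 0.996, 0.0]
contact_force: [-3.4, 0.4, 6.2]
gripper_width: 0.121
```

```bash
python3 look.py w21
python3 - <<'E'
from h import *
o,c=pickle.load(open("w21.pkl","rb"))
cv2.imwrite("pics/w21z.png",cv2.resize(c["frame"][110:330,170:390],None,fx=3,fy=2.7,interpolation=cv2.INTER_CUBIC))
E
```

```text
25.35 [0.6702 0.1539 0.2551] 170.06067665032404 [ 0.3   0.88 -0.99  1.59  0.79  1.12  0.52]
```

View pics/w21z.png

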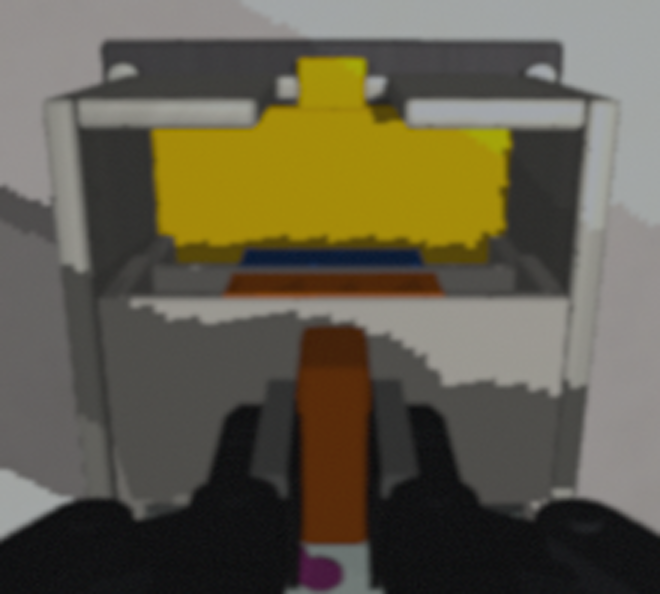

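It is still sliding under about 3 N of friction, with about 3 mm to go.

Emit:
play_rows(commands=[[-0.002, 0, 0, 0], [-0.002, 0, 0, 0], [0, 0, 0, 0]])

```text
t: 25.7
eef_pos: [0.6737, 0.1535, 0.255]
tool_rot: [-0.002, 0.086, 0.996, 0.0]
contact_force: [-5.8, 0.7, 6.7]
gripper_width: 0.121
```

Emit:
play_rows(commands=[[-0.001, 0, 0, 0], [-0.001, 0, 0, 0], [0, 0, 0, 0]])

```text
t: 26.0
eef_pos: [0.6743, 0.1536, 0.255]
tool_rot: [-0.004, 0.086, 0.996, -0.0]
contact_force: [-12.0, 0.7, 11.0]
gripper_width: 0.126
```

The rear wall is reached: 12 N after a 2 mm command gave only 0.6 mm. I'll ease off, let it rise, and open.

Emit:
play_rows(commands=[[0.0008, 0, 0, 0], [0, 0, -0.003, 0], [0, 0, -0.003, 0], [0, 0, -0.002, 0], [0, 0, 0, 0]])

```text
t: 26.5
eef_pos: [0.6741, 0.1534, 0.262]
tool_rot: [-0.003, 0.086, 0.996, 0.0]
contact_force: [-6.0, 2.6, 1.1]
gripper_width: 0.12
```

Emit:
play_rows(commands=[[0, 0, 0, 0], [0, 0, 0, 0], [0, 0, 0, 0], [0, 0, 0, 0], [0, 0, 0, 0]], claw=0.045)

```text
t: 27.0
eef_pos: [0.6766, 0.1518, 0.2632]
tool_rot: [0.0, 0.087, 0.996, -0.0]
contact_force: [0.3, -0.9, 0.2]
gripper_width: 0.523
```

Emit:
play_rows(commands=[[0, 0, -0.01, 0], [0, 0, -0.03, 0], [0, 0, -0.04, 0], [0, 0, -0.04, 0], [0, 0, -0.03, 0], [0.02, 0, 0, 0], [0.03, 0, 0, 0], [0, 0, 0, 0], [0, 0, 0, 0]])

```text
t: 27.9
eef_pos: [0.6269, 0.1609, 0.4142]
tool_rot: [0.001, 0.087, 0.996, -0.0]
contact_force: [0.9, 0.5, 0.0]
gripper_width: 0.525
```

```bash
python3 look.py w22
python3 - <<'E'
from h import *
from station import read_camera,sensors
o,c=pickle.load(open("w22.pkl","rb")); P=cloud(c,wristT(c,o))
cv2.imwrite("pics/w22z.png",cv2.resize(c["frame"][130:330,170:390],None,fx=3,fy=3,interpolation=cv2.INTER_CUBIC))
M=np.array([.6847,.1512]); a=-.1745
p=P.reshape(-1,3); d=p[:,:2]-M; mx=d[:,0]*np.cos(a)+d[:,1]*np.sin(a); my=-d[:,0]*np.sin(a)+d[:,1]*np.cos(a)
for x0 in(-60,-45,-35,-30,-20,-15,0,15,30,45):
    s=(abs(mx*1000-x0)<4)&(abs(my)>.012)&(abs(my)<.03)&(p[:,2]>.01)&(p[:,2]<.13); print(x0,s.sum(),np.median(p[s,2]).round(4) if s.sum() else None)
c=read_camera("scene"); b=c["frame"][130:260,160:300]; cv2.imwrite("pics/s22.png",cv2.resize(b,None,fx=4.5,fy=4.5,interpolation=cv2.INTER_CUBIC))
E
```

```text
27.9 [0.6269 0.1609 0.4142] 170.03306349388242 [ 0.38  0.67 -1.12  1.56  0.62  1.3   0.57]
-60 173 0.0254
-45 173 0.0253
-35 592 0.0556
-30 393 0.0846
-20 227 0.0854
-15 220 0.0854
0 201 0.0854
15 208 0.0861
30 190 0.0863
45 185 0.086
```

View pics/w22z.png

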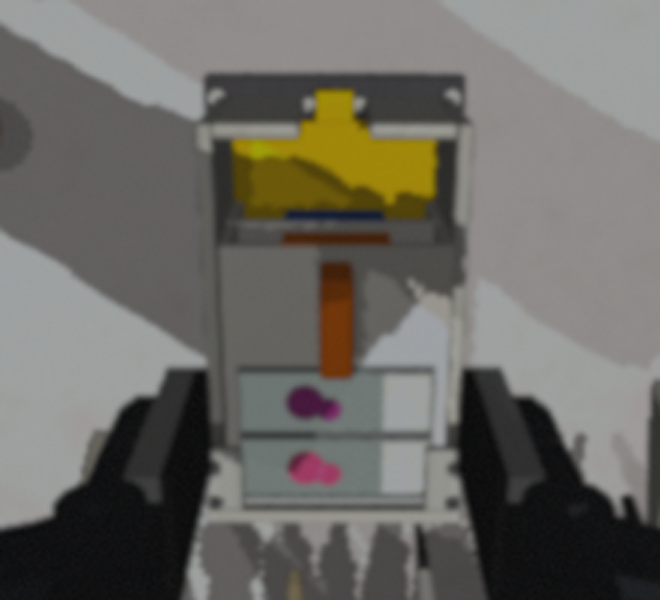

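View pics/s22.png

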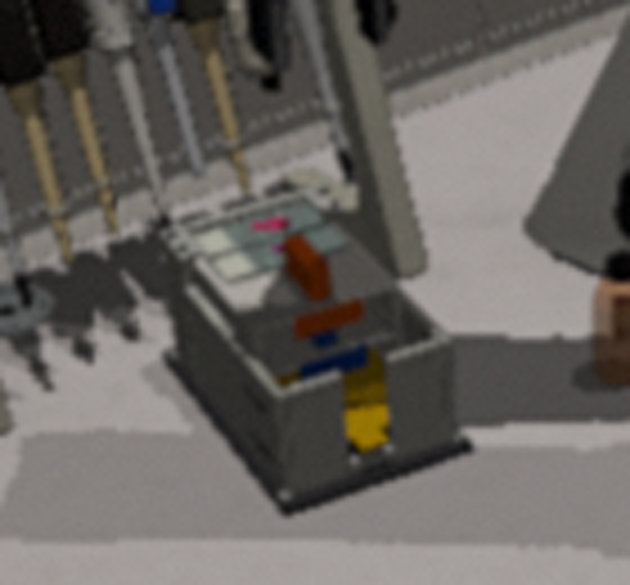

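Run:
```python
from h import *
o,c=pickle.load(open("w22.pkl","rb")); T=wristT(c,o); P=cloud(c,T).reshape(-1,3)
M=np.array([.6847,.1512]); a=-.1745
d=P[:,:2]-M; mx=d[:,0]*np.cos(a)+d[:,1]*np.sin(a); my=-d[:,0]*np.sin(a)+d[:,1]*np.cos(a)
for lo,hi in((.052,.060),(.080,.092)):
    for s0,s1 in((-.038,-.02),(.02,.038)):
        s=(my>s0)&(my<s1)&(P[:,2]>lo)&(P[:,2]<hi)&(mx<0); print(lo,s0,s.sum(),np.percentile(mx[s],[0,1,5,50]).round(4))
y,Mm=yaw(o)
def edge(z,L):
    px=[(u/3+170-.3,v/3+130-.3) for u,v in L]; g=px2tool(c,px,o["eef_pos"][2]-z)@Mm.T+o["eef_pos"]; d=g[:,:2]-M
    print(z,np.c_[d@[np.cos(a),np.sin(a)],d@[-np.sin(a),np.cos(a)]].round(4))
edge(.086,[(218,247),(455,244)]); edge(.056,[(238,220),(440,220)])
edge(.108,[(322,284),(352,284)])
```

```text
0.052 -0.038 142 [-0.0787 -0.0787 -0.0785 -0.0336]
0.052 0.02 137 [-0.0786 -0.0786 -0.0785 -0.0337]
0.08 -0.038 513 [-0.0368 -0.0366 -0.036  -0.0191]
0.08 0.02 521 [-0.037  -0.0367 -0.036  -0.0197]
0.086 [[-0.0363 -0.0419]
 [-0.0376  0.0434]]
0.056 [[-0.0373 -0.0378]
 [-0.0374  0.0415]]
0.108 [[-0.0307 -0.0042]
 [-0.0307  0.006 ]]
```

Both front edges are at x ≈ -37 mm, the home value. The follower is 25.4 mm up and the decks are at 86 and 56 mm. Handing in.

```bash
python3 -c "
from station import bot
print(bot.hand_in())"
```

```text
the job is handed in; nothing more can be done
None
```

Both trays are in the magazine, blue first with orange on top of it. Each was pressed down, pushed back until the rear wall was felt (about 7 N for blue, 12 N for orange), allowed to rise to the lips and released. I handed the job in at about 28 s of the 72 s; it reported no verdict.

Last checks, from the wrist camera after the hand had withdrawn:

| Check | Measured | Expected |
|---|---|---|
| Orange deck height, front to rear | 85–86 mm, level | 86 mm (under the lips) |
| Blue deck height | about 56 mm | 56 mm |
| Follower top | about 25.4 mm | 26 mm |
| Front edge of both trays, magazine x | about -37 mm | -37 mm (fully back) |
| Sideways offset of the trays | about 1–2 mm | within 5 mm |

- **Disagreement:** the cameras differed by up to 4 mm on the magazine's position along x. I settled it from views on both sides and from where blue met the rear wall.
- **Not measured:** I did not measure the jar, bottle, timer and marker again at the end. The hand and trays kept clear of them.

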